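# Close a strainer-frame joint with a one-hand bar clamp and release it

### The job

On the plywood jig the last upright of the small strainer frame stands a little way off its tenons: pump the trigger of the bar clamp until the upright is fully home and, with the trigger let go again, the ratchet holds it snugly tight, without crushing the soft wood by over-squeezing. Then press the red thumb release and, keeping it down, draw the clamp head back until its jaw stands a good 2 cm clear of the frame, and let go of everything. Move the frame only with the clamp, and leave the tools and stock lying about where they are.

Things in the scene. Friction and masses are not known exactly. Their poses are not given: they have to be found in the camera images.
- jig: fixed dark plywood board 300 (x) by 550 (y) by 15 mm; its place and yaw vary. Origin: on its underside, 5 mm to -y of the centre, z up. The steel clamp bar (8 wide, 18 tall, middle 55 mm up) runs along the board's y at x = 0; the clamp head pushes the frame to -y and is drawn back to +y. The frame lies flat under the bar: fixed upright at the -y end, two fixed rails along y, movable upright at their +y ends
- upright: movable upright of the frame, pale wood, 236 (x) by 40 (y) by 20 mm, axes parallel to the jig's, origin at the centre of its underside. It slides only along the jig's y, on two tight tenons (about 14 N). Fully home when its origin is at jig y = 5 mm; it starts 6 to 12 mm further to +y. Not to be pushed by the robot
- upright_edge (a point): middle of the outer (+y) long edge face of the movable upright, where the jaw pad bears; fully home at jig y = 25 mm
- pad: orange rubber-sprung jaw pad at the front (-y) of the clamp head, 26 (x) by 8 (y) by 24 mm, gives about 1 mm per 10 N. Snugly tight means that it bears on the upright with about 24 N, trigger let go (15 to 55 N will do); over 65 N, even for a moment, crushes the wood. Axes parallel to the jig's; origin in the plane of its face, at table height
- jaw_pad (a point): middle of the pad's front face, 30 mm above the table; the pad touches the upright when this is at the upright_edge's y. The pad and everything else on the clamp head (trigger, handle, release) travel with it along the jig's y
- head: black clamp head that slides on the bar (about 7 N), 34 mm wide in x, axes parallel to the jig's; origin below the uncompressed pad's face, at table height. From it along +y: jaw 18 to 42 mm; housing 10 to 88 mm, 80 mm high; handle 56 to 76 mm, 24 wide in x, 159 mm high, orange grip. It slides forward (-y) freely; backward it is locked by the ratchet (3 mm teeth) unless the release is down
- handle_top (a point): middle of the handle's top end, 159 mm above the table; the handle's faces are 10 mm in front of (-y) and behind (+y) it
- trigger_tip (a point): point on the middle line of the grey trigger lever (20 wide in x, 10 mm thick), 10 mm below its top end, 144 mm above the table at rest; the pivot is 72 mm up, 36 mm in front (-y) of the handle's middle. 140 mm up, trigger front to handle back measures 64 mm at rest, 38 mm squeezed. Squeeze it towards the handle (+y), pinched against it or pushed alone; a spring returns it
- trigger (a joint): trigger angle, rad: 0 at rest, 0.40 fully squeezed. A full stroke advances the head two 3 mm teeth; let it return fully in between. Easy (under 10 N near the tip) until the upright is home, then it stiffens and stops short of a full stroke. There 19 to 22 N near the tip gives the last click and holds the joint tight; jaw force is about 2.5 (trigger pushed alone) to 3.5 (pinched to the handle) times that, less 15 N
- release_pad (a point): middle of the pressing face of the red thumb release, a paddle 28 mm wide in x, hinged 4 mm behind the handle and 56 mm long (to +y); this point is 50 mm behind the handle's middle, 88 mm above the table. 14 mm behind it a lip 11 mm high stands across the paddle's end, so a finger pressing here can also pull the head back
- release (a joint): release angle, rad: 0 at rest (up), 0.20 fully down (7 mm at the pressing point); 4 to 5 N when the clamp is slack, 8 to 10 N when tight. Down (above 0.14) it lifts the ratchet and the head slides back with about 7 N; let up, the ratchet catches again
- jar: clear jar with steel lid, 48 mm across, 55 mm tall, standing on the jig; origin under its middle. Leave alone
- packet: small carton 40 by 60 by 16 mm lying inside the frame; origin under its middle. Leave alone
- glue: white glue bottle with orange cap, 56 mm across, 150 mm tall; origin under its middle. Leave alone
- tape: roll of brown tape, 96 mm across, 25 mm high; origin under its middle. Leave alone
- hammer: hammer with wooden handle, 260 mm; origin under its middle. Leave alone
- driver: yellow screwdriver, 200 mm; origin under its middle. Leave alone
- screwbox: green screw box 75 by 50 by 60 mm, standing on the jig; origin under its middle. Leave alone

How it is judged:
On the way, in this order (a step that is already met when the one before it is completed fails the run):
1. the trigger is squeezed with the upright home and the jaw bearing on it (value of joint trigger above 0.05 rad and y of upright in the frame of jig below 0.0065 m and contact force between pad and upright above 15 N), for 0.05 s.
2. with the trigger let go the ratchet holds the upright home and tight: the jaw bears on it with 15 to 55 N (value of joint trigger below 0.04 rad and y of upright in the frame of jig below 0.0065 m and contact force between pad and upright between 15 and 55 N), for 0.3 s.
3. the release is pressed down (value of joint release above 0.12 rad), for 0.05 s.
At the end, for the whole second after the job is handed in: The upright is home on its tenons (within 1.5 mm), the jaw pad stands more than 20 mm clear of it, trigger and release are back at rest and the clamp head is still (y of upright in the frame of jig below 0.0065 m and y of jaw_pad in the frame of upright_edge above 0.02 m and value of joint trigger below 0.04 rad and value of joint release below 0.03 rad and linear speed of head below 0.01 m/s); the robot touches nothing.
It fails at once if the jaw crushes the wood (over 65 N) (contact force between pad and upright above 65 N).
It fails at once if the robot pushes on the upright itself (over 3 N) (contact force between any of the fingers, the arm and upright above 3 N).
It fails at once if a bystander is moved by more than 20 mm (distance of any of jar, packet, glue, tape, hammer, driver, screwbox from where it was at the start of the episode above 0.02 m).
It also fails if it takes over 72 s, if anything falls off the work surface, if the arm or the gripper's body presses on something with over 40 N, if the wrist force passes 120 N, or if a joint passes its speed limit or range.

### The arm

A 6-joint arm with a two-finger parallel gripper is mounted at the origin on the work surface. World frame = base frame: x ahead of the robot, y to its left, z up, the work surface at z = 0. Lengths are in m, angles in rad, forces in N, time in s.
With the tool pointing down it reaches from about 0.325 to 0.85 m from the base axis. Payload 4.4 kg.
Tool frame: the origin (TCP) lies at the very end of the fingers, on their centre line; the grasp point (between the pads) lies 19 mm behind it; z points along the fingers, y is the direction in which the jaws open and shut (so a half turn about z gives the same grasp; the last joint's range is limited). The gripper opens to 94 mm and grips with 3 to 60 N. Pads are 16 mm wide; open, the fingers measure 119 mm over their backs; the gripper's body (75 mm by 177 mm) begins 78 mm behind the grasp point.
Start: joints at [1.065, 0.207, 1.542, -0, 1.393, -0.15], TCP at [0.2, 0.539, 0.205] pointing down, gripper open.
Joint ranges: [-2.73, 2.73], [-0.86, 2.22], [0.23, 2.46], [-1.11, 4.25], [0.08, 2.63], [-2.82, 2.82]. Speed limits (rad/s): [2.79, 2.79, 3.14, 3.14, 3.14, 3.14].

### API

Orientations are given as a 3x3 rotation matrix whose columns are the frame's x, y, z axes.
In Python, from bench import readout, viewer, sign_off gives the robot as it stands. The module is installed in compiled form; this text tells all that it offers.
- The arm moves only by the tool send_rows, never from a script. Its argument "plan" is a list that holds one entry, the list of rows, each a list of 5 numbers: the opening in per cent of the stroke, from 0 (shut) to 100 (fully open), then the shift along the world's x, y, z in m, then the turn about the world's z in degrees. A call has 1 to 10 rows; each row is the pose to reach, as a shift and turn from the pose commanded when the call began; what a row does not reach only later rows make up. A row lasts 1/10 s, in which the tool goes at most 50 mm and 8.59 degrees, less where a joint would pass 70% of its speed; a pose out of reach is approached as far as the arm can. A call with a gripper value outside its range is refused whole. The fingers move at their own pace and stop on an object; "squeeze" is the grip in N (left out, the last holds). Time passes only in rows, so rows that repeat a pose let the fingers close. It gives the time, the measured TCP pose, the force and the opening at its end, in the units of the state.
- readout.state(): the state, without advancing time (a new reading comes with each control period).
- viewer.read_camera(name): name is "side" or "top" or "wrist"; returns a dict with "frame" (480x640x3 uint8, blue, green, red), "fx", "fy", "cx", "cy" (pixels), "distortion" ([k1, k2, p1, p2, k3] as OpenCV has them; the pictures are not rectified), "T" (4x4, takes a point from camera to world coordinates); the wrist camera has in their place "mount" (4x4, takes a point from camera to tool coordinates, whose origin is the TCP and whose axes are the flange's). Camera axes: x right, y down, z forward; pixel columns grow to the right and rows downward; lengths in m; the calibration is good to about 2 mm. A picture is of the moment at which its call begins: read the wrist's pose just before it. There is no depth.
- sign_off(): hands the job in, once; it reports no verdict.
Trained networks look in a picture, given as the dict that the camera call returned (one of the last four; its "shot" number tells which), for a name from the list of things; names that differ only in an ending like _2 or _b are one class to them, and where a whole thing is asked for, a point or a joint stands for the part that bears it (a point fixed in the world has none). Each returns a list of dicts, best first, with "confidence" (0 to 1); they miss things now and then, are a little off and sometimes report something else, mostly with a low value. They report only what shows in the picture. A call takes as long as a camera call.
- viewer.trace(picture, name): "mask" (480x640 bool, what is visible of it) and "bbox" ([left, top, right, bottom] as shares, 0 to 1, of the picture: columns of its width, rows of its height, round what is visible of it).
- viewer.tip_of(picture, name): "centre" ([row, column] as shares, 0 to 1, of the picture: columns of its width, rows of its height: a listed point, or the origin of a listed thing).
The state is a dict: "time": time; "joints": joint angles; "dq": joint speeds; "effort": joint torques, N m; "eef_pos": TCP position; "orientation": TCP orientation; "force": force on the tool from outside, world axes, zero at the start; "torque": the same for the moment, N m; "grip_width": finger opening in m.
Only numpy, scipy, OpenCV 4.12 (cv2) and the standard library are available. Lean on these libraries where they do the work, as an engineer would, in place of code of your own. Each camera call takes 0.05 s, during which the arm holds its last target.

## Working session

There is one attempt and no reset: what is moved stays moved. The work goes in short steps, Python scripts to look and compute and a tool call to move; the robot and the scene stay as the last step left them, time stands still between calls to the robot, and variables do not carry over. Pictures are saved under pics/ and viewed, and the job is handed in when it is done.

Besides the shell and the picture viewer there is one more tool, called after "Request:" as name(argument=value, ...) on one line, values as JSON. send_rows: Moves the arm, as the interface text tells. Its arguments: {"type":"object","properties":{"plan":{"type":"array"},"squeeze":{"type":"number"}},"required":["plan"]}

```bash
mkdir -p pics; ls; python3 - <<'E'
from bench import readout, viewer
import cv2,numpy as np,json
s=readout.state();print({k:np.round(v,3).tolist() for k,v in s.items()})
for n in("side","top","wrist"):
    p=viewer.read_camera(n);cv2.imwrite(f"pics/{n}0.png",p["frame"])
    print(n,p["fx"],p["fy"],p["cx"],p["cy"],np.round(p["distortion"],4),np.round(p.get("T",p.get("mount")),4).tolist())
    for t in["jig","handle_top","trigger_tip","release_pad","jaw_pad","upright_edge"]:
        r=viewer.tip_of(p,t);print(t,[(round(q["confidence"],2),np.round(np.array(q["centre"])*[480,640],1).tolist()) for q in r[:2]])
print(readout.state()["time"])
E
```

```text
pics
{'time': 0.0, 'joints': [1.065, 0.207, 1.543, -0.0, 1.393, -0.151], 'dq': [-0.001, 0.001, 0.001, -0.0, -0.0, -0.001], 'effort': [-0.0, -37.088, -28.142, 0.07, 0.036, -0.0], 'eef_pos': [0.199, 0.538, 0.204], 'orientation': [[-0.938, 0.347, -0.001], [0.347, 0.938, -0.002], [0.0, -0.002, -1.0]], 'force': [0.594, 0.169, 0.341], 'torque': [-0.016, 0.076, 0.013], 'grip_width': 0.094}
side 598.5897157341759 598.5897157341759 302.27284055474814 239.59858929549307 [-0.2008  0.      0.      0.      0.    ] [[0.864, -0.2837, 0.416, -0.1846], [-0.5034, -0.4686, 0.726, -1.1747], [-0.011, -0.8366, -0.5476, 1.0159], [0.0, 0.0, 0.0, 1.0]]
jig [(0.6, [280.0, 304.7])]
handle_top [(0.74, [213.1, 288.6])]
trigger_tip [(0.56, [224.3, 300.1])]
release_pad [(0.63, [269.9, 295.9]), (0.41, [222.8, 287.3])]
jaw_pad [(0.52, [259.3, 298.2])]
upright_edge [(0.91, [261.9, 299.3])]
top 527.4410394762785 527.4410394762785 314.5183385606742 243.72453994951053 [-0.0104  0.      0.      0.      0.    ] [[-0.0122, -0.9962, 0.0858, 0.3951], [-0.9999, 0.0122, -0.0001, -0.0202], [-0.0009, -0.0858, -0.9963, 1.3168], [0.0, 0.0, 0.0, 1.0]]
jig [(0.61, [249.0, 308.9])]
handle_top [(0.68, [237.1, 259.3]), (0.64, [249.0, 293.1])]
trigger_tip [(0.58, [247.4, 292.0]), (0.47, [270.5, 219.5])]
release_pad [(0.56, [237.4, 242.3])]
jaw_pad [(0.56, [241.6, 287.4])]
upright_edge [(0.72, [245.2, 295.2])]
wrist 399.1750754403815 399.1750754403815 315.9272767143551 244.04629177777025 [0.0129 0.     0.     0.     0.    ] [[0.0009, -0.9609, -0.2767, 0.0809], [1.0, 0.0012, -0.0009, 0.0018], [0.0012, -0.2767, 0.9609, -0.1792], [0.0, 0.0, 0.0, 1.0]]
jig []
handle_top []
trigger_tip []
release_pad []
jaw_pad []
upright_edge []
1.05
```

View pics/side0.png

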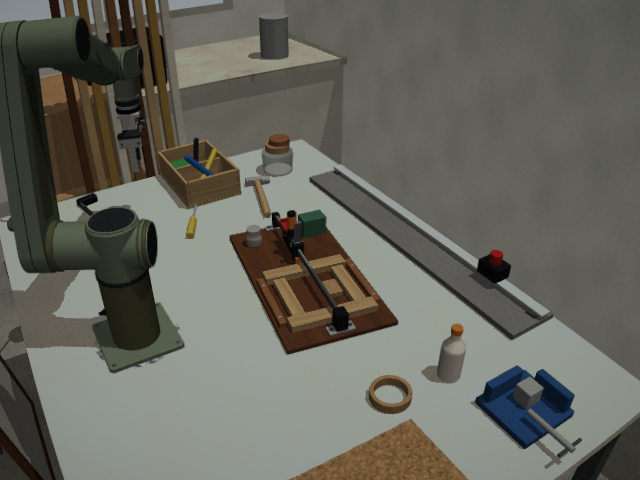

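View pics/top0.png

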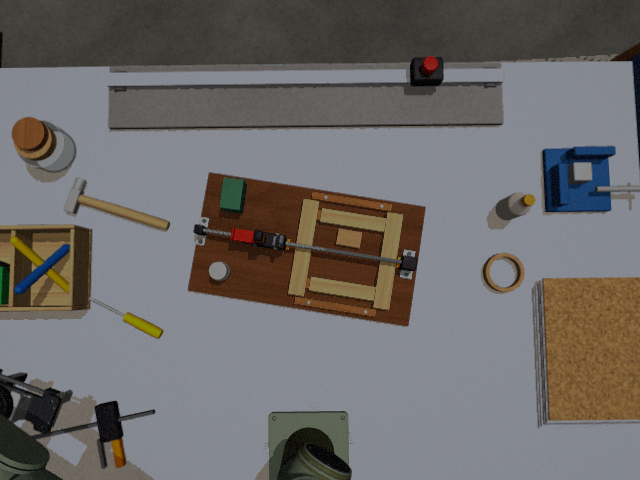

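```bash
python3 - <<'E'
import cv2
a=cv2.imread("pics/top0.png")[180:320,190:390];cv2.imwrite("pics/topz.png",cv2.resize(a,None,fx=4,fy=4,interpolation=cv2.INTER_CUBIC))
a=cv2.imread("pics/side0.png")[190:310,220:380];cv2.imwrite("pics/sidez.png",cv2.resize(a,None,fx=5,fy=5,interpolation=cv2.INTER_CUBIC))
E
```

```text
(no output)
```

View pics/topz.png

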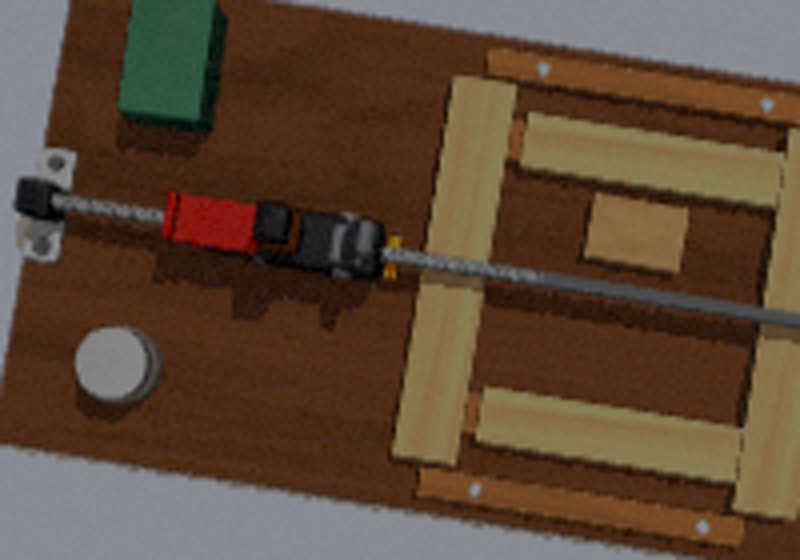

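View pics/sidez.png

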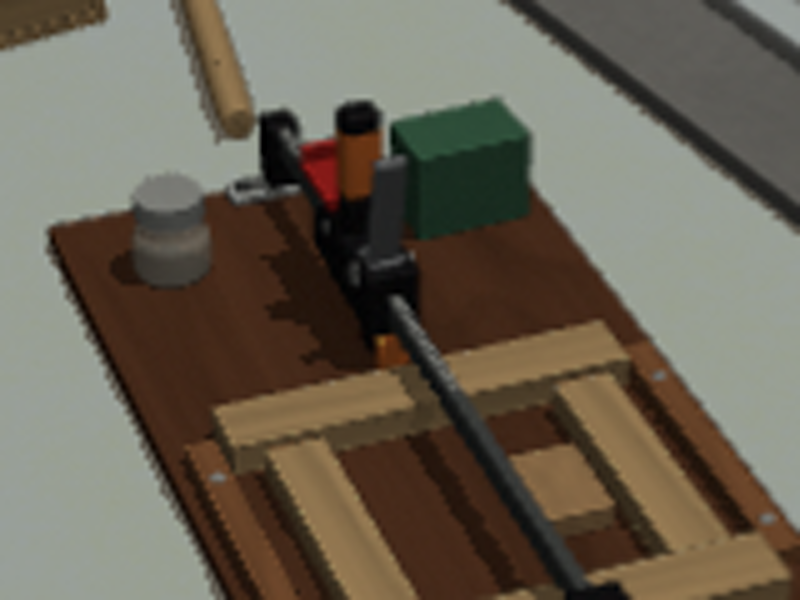

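```bash
cat > h.py <<'E'
from bench import readout, viewer
import cv2,numpy as np
def ray(p,uv):
    K=np.array([[p["fx"],0,p["cx"]],[0,p["fy"],p["cy"]],[0,0,1]]);
    n=cv2.undistortPoints(np.array(uv,float).reshape(-1,1,2),K,np.array(p["distortion"])).reshape(-1,2)
    T=p["T"]; d=np.c_[n,np.ones(len(n))]@T[:3,:3].T; return T[:3,3],d
def onz(p,uv,z):
    o,d=ray(p,uv); return (o+d*((z-o[2])/d[:,2])[:,None])[:,:2]
def proj(p,X):
    T=np.linalg.inv(p["T"]);K=np.array([[p["fx"],0,p["cx"]],[0,p["fy"],p["cy"]],[0,0,1]])
    return cv2.projectPoints(np.array(X,float).reshape(-1,1,3),cv2.Rodrigues(T[:3,:3])[0],T[:3,3],K,np.array(p["distortion"]))[0].reshape(-1,2)
def wristT(p,s):
    T=np.eye(4);T[:3,:3]=np.array(s["orientation"]);T[:3,3]=s["eef_pos"];q=dict(p);q["T"]=T@np.array(p["mount"]);return q
E
python3 - <<'E'
from h import *
for n in("top","side"):
    p=viewer.read_camera(n);p["T"]=np.array(p["T"])
    for t in["jig","handle_top","release_pad","trigger_tip","upright","pad","screwbox","jar"]:
        for q in viewer.trace(p,t)[:2]:
            m=q["mask"].astype(np.uint8);ys,xs=np.nonzero(m);print(n,t,round(q["confidence"],2),len(xs),np.round(np.array(q["bbox"])*[640,480,640,480],1),xs.mean().round(1),ys.mean().round(1))
            if t=="jig" and q["confidence"]>.4:
                c=np.concatenate(cv2.findContours(m,cv2.RETR_EXTERNAL,cv2.CHAIN_APPROX_NONE)[0])[:,0]
                w=onz(p,c,0.015).astype(np.float32)
                r=cv2.minAreaRect(w);print("rect",r)
            if t in("screwbox","jar"):
                z={"screwbox":.075,"jar":.07}[t];print(onz(p,[[xs.mean(),ys.mean()]],z))
E
```

```text
top jig 0.59 25320 [189.  172.6 424.1 325.1] 310.1 250.0
rect ((0.49865344166755676, 0.003291487693786621), (0.5633362531661987, 0.30147528648376465), 79.95938110351562)
top handle_top 0.68 777 [233.4 227.7 292.5 250.7] 260.6 238.4
top release_pad 0.71 269 [233.1 227.7 252.7 245. ] 242.4 235.0
top trigger_tip 0.48 87 [274.4 236.3 285.4 246. ] 277.5 240.1
top upright 0.57 1508 [288.6 197.8 320.  295.6] 303.2 247.2
top upright 0.52 100 [269.2 234.4 284.4 247.4] 277.6 240.2
top screwbox 0.71 776 [219.1 180.5 245.8 211.9] 232.2 194.7
[[0.62177509 0.17428799]]
top screwbox 0.67 1512 [288.4 202.5 320.3 294.1] 303.2 246.5
[[0.49573263 0.00631792]]
top jar 0.58 339 [211.7 263.7 231.1 282.5] 219.5 270.4
[[0.44191995 0.2048846 ]]
side jig 0.9 12584 [228.6 211.7 396.2 352.5] 309.2 286.1
rect ((0.4975559115409851, 0.030838996171951294), (0.6414052844047546, 0.3073655664920807), 80.65724182128906)
side handle_top 0.46 449 [244.2 179.2 269.3 219.8] 260.1 191.6
side release_pad 0.52 71 [280.7 217.4 286.2 231.4] 284.1 223.6
side trigger_tip 0.52 137 [297.1 220.2 301.3 247.1] 296.9 232.1
side upright 0.62 943 [261.1 255.8 344.5 285.4] 302.7 268.6
side pad 0.56 36 [294.7 255.  302.2 267.3] 297.2 259.2
side screwbox 0.78 572 [298.2 211.8 325.5 233. ] 312.8 222.9
[[0.60309495 0.13529872]]
side screwbox 0.51 685 [281.5 212.7 303.1 265.4] 292.5 234.3
[[0.51987482 0.11156701]]
side jar 0.61 295 [244.6 225.4 263.4 246.8] 253.8 235.8
[[0.42282074 0.17032002]]
```

```bash
python3 - <<'E'
from h import *
from scipy.optimize import least_squares
p=viewer.read_camera("top");p["T"]=np.array(p["T"])
b=p["frame"].astype(int)
hsv=cv2.cvtColor(p["frame"],cv2.COLOR_BGR2HSV)
m=((hsv[...,1]>70)).astype(np.uint8);
w=np.zeros_like(m);w[165:335,180:435]=1;m*=w
m=cv2.morphologyEx(m,cv2.MORPH_CLOSE,np.ones((25,25)))
m=cv2.morphologyEx(m,cv2.MORPH_OPEN,np.ones((9,9)))
c=max(cv2.findContours(m,cv2.RETR_EXTERNAL,cv2.CHAIN_APPROX_NONE)[0],key=len)[:,0]
W=onz(p,c,0.015)
def loc(v,W):
    c_,s_=np.cos(v[2]),np.sin(v[2]);d=W-v[:2];return np.c_[d[:,0]*c_+d[:,1]*s_,-d[:,0]*s_+d[:,1]*c_]
def res(v):
    l=loc(v,W);l[:,1]-=.005
    return np.where(True,np.maximum(abs(l[:,0])-.15-v[3],abs(l[:,1])-.275-v[3]),0)
r=least_squares(res,[.5,0,-.14,0],loss="soft_l1",f_scale=.002);print(r.x,np.degrees(r.x[2]),np.abs(r.fun).mean())
v=r.x
# hue-based: red paddle, orange pad
for nm,mm,z in(("red",((hsv[...,0]<6)|(hsv[...,0]>175))&(hsv[...,1]>180)&(hsv[...,2]>70),.09),("orange",(hsv[...,0]>10)&(hsv[...,0]<25)&(hsv[...,1]>190)&(hsv[...,2]>70),.042)):
    q=np.zeros(mm.shape,bool);q[215:270,225:300]=1
    ys,xs=np.nonzero(mm&q);l=loc(v,onz(p,np.c_[xs,ys],z));print(nm,len(xs),l.min(0),l.max(0),l.mean(0))
def wpt(x,y,z):
    cc,s=np.cos(v[2]),np.sin(v[2]);return [v[0]+cc*x-s*y,v[1]+s*x+cc*y,z]
np.save("jig.npy",v)
print("upright mask y",)
img=p["frame"].copy()
for x,y,z in[(-.15,-.27,.015),(.15,-.27,.015),(.15,.28,.015),(-.15,.28,.015)]:
    u=proj(p,[wpt(x,y,z)])[0];print(u)
# pick positions in zoom picture
for nm,uv,z in[("paddle end",(165,217),.095),("paddle hinge",(256,226),.088),("handle top c",(274,222),.159),("handle front",(291,224),.159),("trigger tip",(352,233),.15),("pad mid",(394,257),.042),("pad front",(402,258),.042),("upright edge lo",(395,455),.035),("upright edge hi",(456,78),.035),("bar l",(60,203),.064),("bar r",(800,320),.064)]:
    print(nm,np.round(loc(v,onz(p,[[190+uv[0]/4,180+uv[1]/4]],z))*1000,1))
E
```

```text
[ 0.49582278 -0.00629112 -0.17208243 -0.00231866] -9.85959695168556 0.0008270756077181197
red 274 [-0.01440647  0.12946439] [0.01571404 0.18469063] [1.48840357e-04 1.57470546e-01]
orange 420 [-0.08091288  0.03504786] [0.07433173 0.21265658] [-0.01048649  0.10784959]
upright mask y
[408.04655263 326.2886388 ]
[425.40869683 206.34761159]
[208.28687344 171.8128557 ]
[186.80395237 290.32655099]
paddle end [[ -2.1 181.9]]
paddle hinge [[  1.7 129.6]]
handle top c [[ -0.3 110.9]]
handle front [[1.000e-01 1.014e+02]]
trigger tip [[ 1.3 68.2]]
pad mid [[ 0.1 49.8]]
pad front [[ 0.2 44.9]]
upright edge lo [[-117.9   30. ]]
upright edge hi [[115.5  30.6]]
bar l [[ -1.4 250.8]]
bar r [[  -0.3 -196. ]]
```

Request:
send_rows(plan=[[[0,0.02,-0.036,0.01,-8],[0,0.044,-0.075,0.02,-16],[0,0.068,-0.116,0.03,-24],[0,0.092,-0.157,0.04,-32],[0,0.116,-0.198,0.046,-40],[0,0.14,-0.239,0.046,-48],[0,0.164,-0.28,0.046,-56],[0,0.188,-0.321,0.046,-64],[0,0.212,-0.362,0.046,-72],[0,0.236,-0.403,0.046,-79.6]]], squeeze=30)

```text
time: 3.0
eef_pos: [0.4365, 0.1344, 0.2518]
orientation: [[0.178, 0.984, 0.001], [0.984, -0.178, 0.0], [0.001, 0.001, -1.0]]
force: [1.1, 0.9, 0.9]
grip_width: 0.0175
```

Request:
send_rows(plan=[[[0,0.02,-0.037,0,0],[0,0.042,-0.074,0,0],[0,0.064,-0.111,0,0],[0,0.064,-0.111,0,0]]])

```text
time: 3.4
eef_pos: [0.5018, 0.0209, 0.2514]
orientation: [[0.178, 0.984, 0.001], [0.984, -0.178, -0.002], [-0.002, 0.001, -1.0]]
force: [-0.3, 0.8, -0.5]
grip_width: 0.0002
```

```bash
python3 - <<'E'
from h import *
s=readout.state();print(s["time"],np.round(s["eef_pos"],4),np.round(s["orientation"],3).tolist(),np.round(s["force"],2),s["grip_width"])
for n in("wrist","top","side"):
    p=viewer.read_camera(n);cv2.imwrite(f"pics/{n}1.png",p["frame"])
    for t in["handle_top","trigger_tip","release_pad"]:
        r=viewer.tip_of(p,t);print(n,t,[(round(q["confidence"],2),np.round(np.array(q["centre"])*[480,640],1).tolist()) for q in r[:2]])
E
```

```text
3.4 [0.5018 0.0209 0.2514] [[0.178, 0.984, 0.001], [0.984, -0.178, -0.002], [-0.002, 0.001, -1.0]] [-0.3   0.85 -0.53] 0.00015837119446238378
wrist handle_top [(0.79, [123.0, 311.0])]
wrist trigger_tip [(0.63, [198.4, 308.7])]
wrist release_pad [(0.64, [53.8, 310.6])]
top handle_top [(0.62, [236.4, 260.3])]
top trigger_tip []
top release_pad [(0.48, [233.6, 243.9])]
side handle_top [(0.82, [212.1, 289.0]), (0.58, [271.7, 302.2])]
side trigger_tip [(0.72, [223.8, 300.4]), (0.31, [269.2, 298.3])]
side release_pad [(0.45, [225.7, 284.5]), (0.19, [221.2, 193.1])]
```

View pics/wrist1.png

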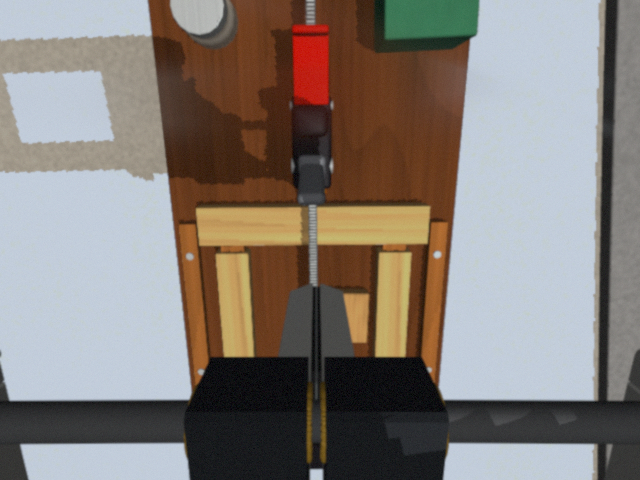

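View pics/side1.png

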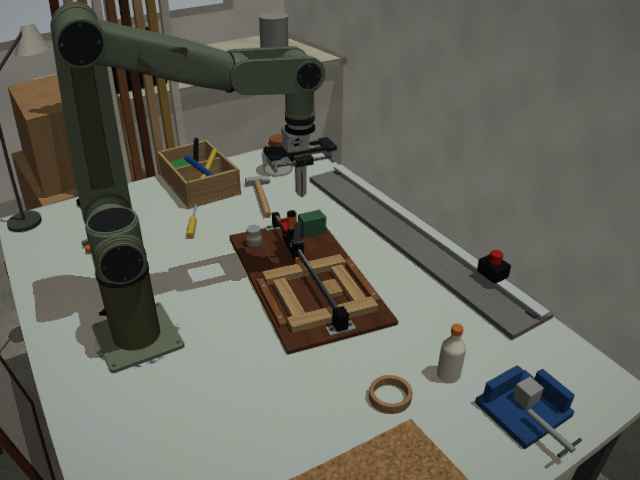

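```bash
cat >> h.py <<'E'
v=np.load("jig.npy")
def loc(W):
    c_,s_=np.cos(v[2]),np.sin(v[2]);d=np.atleast_2d(W)[:,:2]-v[:2];return np.c_[d[:,0]*c_+d[:,1]*s_,-d[:,0]*s_+d[:,1]*c_]*1000
def wpt(x,y):
    cc,s=np.cos(v[2]),np.sin(v[2]);return v[0]+(cc*x-s*y)/1000,v[1]+(s*x+cc*y)/1000
def look(tag,show=True):
    s=readout.state();p=viewer.read_camera("wrist");q=wristT(p,s);cv2.imwrite(f"pics/{tag}.png",p["frame"]);return s,p,q
E
python3 - <<'E'
from h import *
s,p,q=look("w2")
print("tcp",loc(s["eef_pos"]))
for nm,uv,z in[("handle",(311,123),.159),("trig",(308.7,198.4),.144),("trig top front",(311,203),.152),("rel",(310.6,53.8),.088),("paddle end",(310,26),.099),("upr edge l",(198,206),.035),("upr edge r",(429,206),.035),("bar",(312,270),.064),("upr front l",(198,244),.035)]:
    print(nm,loc(onz(q,[uv],z)).round(1))
cv2.imwrite("pics/w2z.png",cv2.resize(p["frame"][80:260,220:420],None,fx=3.5,fy=3.3,interpolation=cv2.INTER_CUBIC))
E
```

```text
tcp [[-1.75801884 32.21575816]]
handle [[ -4.7 118.2]]
trig [[-6.7 66.2]]
trig top front [[-5.  64.3]]
rel [[ -5.8 170.8]]
paddle end [[ -6.1 187.8]]
upr edge l [[-120.    39.8]]
upr edge r [[111.8  40.1]]
bar [[ -5.4 -17.7]]
upr front l [[-1.232e+02  1.000e-01]]
```

View pics/w2z.png

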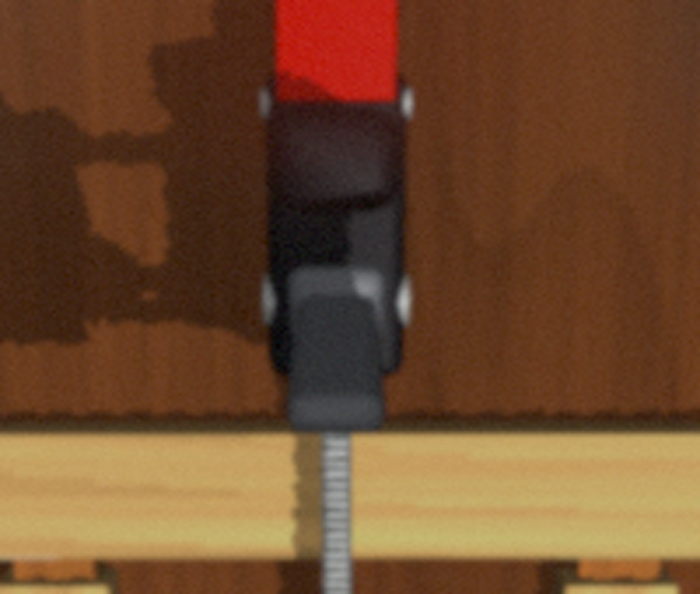

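```bash
python3 - <<'E'
from h import *
p=viewer.read_camera("side");p["T"]=np.array(p["T"])
for nm,uv,z in[("handle",(288.8,212.6),.159),("trig",(300.2,224.0),.144),("jig corner",(288.5,351.5),.007),("jig l",(231,236),.015),("jig r",(396,320),.015)]:
    print(nm,loc(onz(p,[uv],z)).round(1))
for nm,X in [("TCP",readout.state()["eef_pos"])]: print(nm,proj(p,[X]))
cv2.imwrite("pics/s2z.png",cv2.resize(p["frame"][130:330,220:400],None,fx=3.3,fy=3,interpolation=cv2.INTER_CUBIC))
p=viewer.read_camera("top");p["T"]=np.array(p["T"]);print(proj(p,[readout.state()["eef_pos"]]))
cv2.imwrite("pics/t2z.png",cv2.resize(p["frame"][180:320,190:390],None,fx=4,fy=4,interpolation=cv2.INTER_CUBIC))
E
```

```text
handle [[-10.7 106.6]]
trig [[ 6.3 60.6]]
jig corner [[-146.5 -268. ]]
jig l [[-147.2  269.2]]
jig r [[ 143.7 -267.3]]
TCP [[300.6047741  195.16981555]]
[[291.9136028  237.67943748]]
```

View pics/s2z.png

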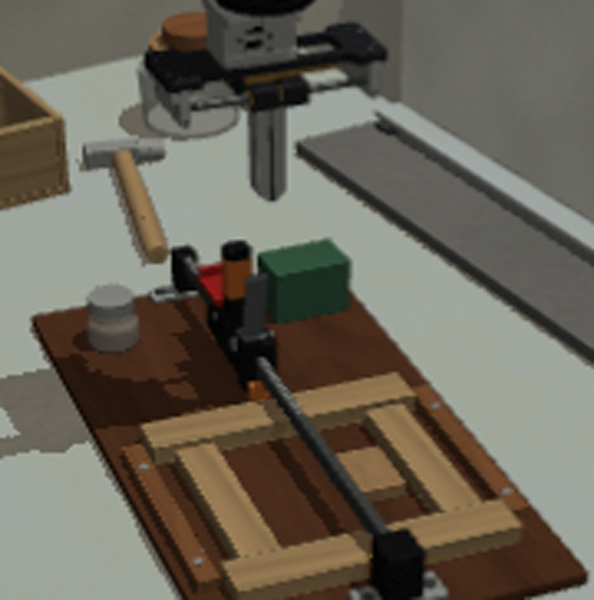

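View pics/t2z.png

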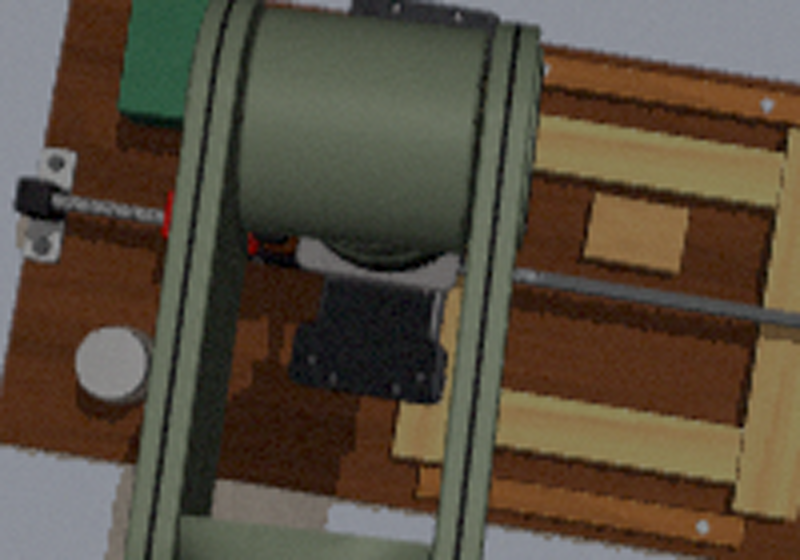

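Request:
send_rows(plan=[[[0,0,0,-0.04,0],[0,0,0,-0.08,0],[0,0,0,-0.111,0],[0,0,0,-0.111,0],[0,0,0,-0.111,0]]])

```text
time: 4.65
eef_pos: [0.4998, 0.0251, 0.1407]
orientation: [[0.173, 0.985, -0.001], [0.985, -0.173, 0.0], [-0.0, -0.001, -1.0]]
force: [0.5, 0.3, 0.3]
grip_width: 0.0005
```

Request:
send_rows(plan=[[[0,0.001,0.005,0,0],[0,0.002,0.01,0,0],[0,0.002,0.01,0,0]]])

```text
time: 4.95
eef_pos: [0.5032, 0.0358, 0.1422]
orientation: [[0.172, 0.985, 0.003], [0.985, -0.172, -0.0], [0.0, 0.003, -1.0]]
force: [0.2, -0.6, -0.2]
grip_width: 0.0004
```

```bash
python3 - <<'E'
from h import *
p=viewer.read_camera("side");p["T"]=np.array(p["T"])
cv2.imwrite("pics/s3z.png",cv2.resize(p["frame"][180:280,240:360],None,fx=5,fy=5,interpolation=cv2.INTER_CUBIC))
s,p,q=look("w3");print(s["time"],loc(s["eef_pos"]),s["eef_pos"],s["force"])
E
```

```text
5.0 [[-0.25802472 42.42181785]] [0.50283264 0.03554832 0.14185172] [ 0.39471956  0.0068186  -0.39783634]
```

View pics/s3z.png

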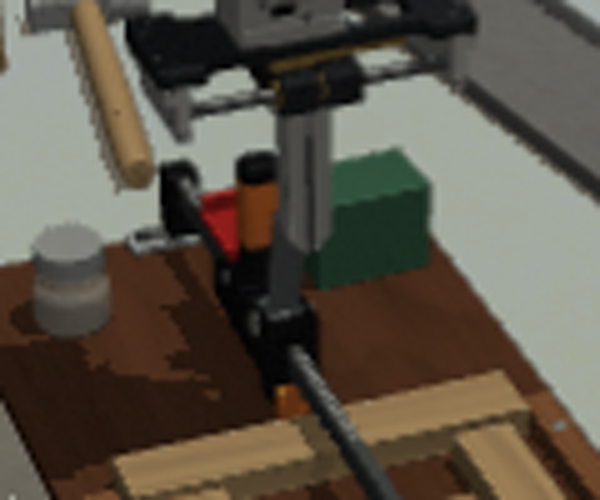

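View pics/w3.png

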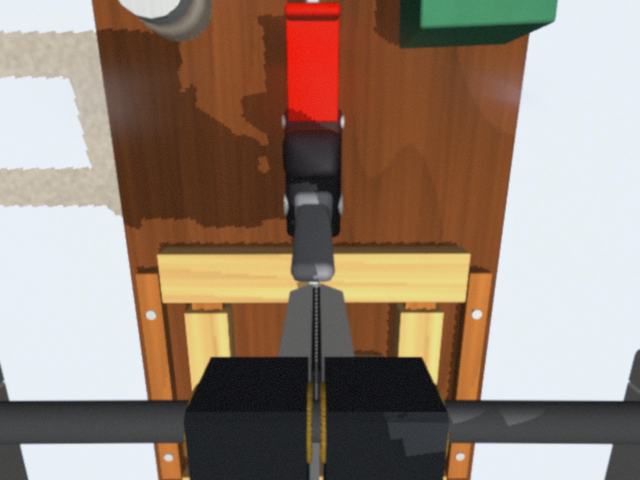

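Request:
send_rows(plan=[[[0,0.001,0.005,0,0],[0,0.002,0.01,0,0],[0,0.0026,0.015,0,0],[0,0.0034,0.0197,0,0],[0,0.0034,0.0197,0,0]]])

```text
time: 5.55
eef_pos: [0.5059, 0.0534, 0.1415]
orientation: [[0.172, 0.985, 0.001], [0.985, -0.172, -0.004], [-0.004, 0.002, -1.0]]
force: [-0.9, -5.1, 5.4]
grip_width: 0.0008
```

Request:
send_rows(plan=[[[0,0.0003,0.002,0,0],[0,0.0005,0.003,0,0],[0,0.0005,0.003,0,0]]])

```text
time: 5.85
eef_pos: [0.5064, 0.056, 0.1416]
orientation: [[0.172, 0.985, 0.001], [0.985, -0.172, -0.004], [-0.004, 0.002, -1.0]]
force: [-2.0, -6.2, 4.0]
grip_width: 0.0002
```

```bash
python3 - <<'E'
from h import *
p=viewer.read_camera("side");p["T"]=np.array(p["T"])
cv2.imwrite("pics/s4z.png",cv2.resize(p["frame"][180:280,240:360],None,fx=5,fy=5,interpolation=cv2.INTER_CUBIC))
s,p,q=look("w4");print(s["time"],loc(s["eef_pos"]),s["eef_pos"],s["force"])
E
```

```text
5.9 [[-0.27458173 63.16145985]] [0.50636767 0.05598448 0.14157472] [-0.5228539  -5.95995656  5.66128481]
```

View pics/w4.png

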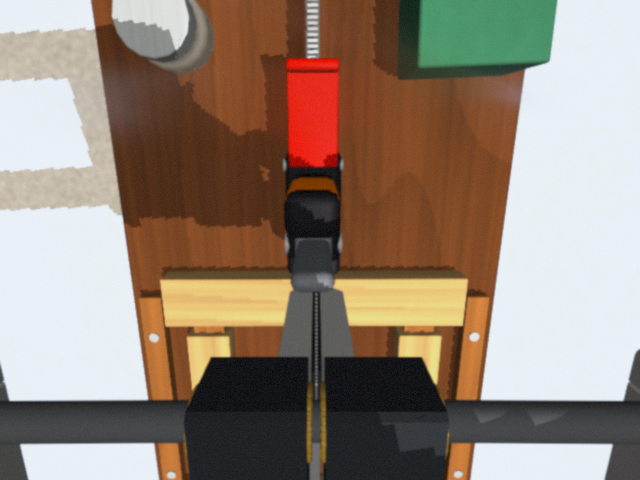

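Request:
send_rows(plan=[[[0,0.0004,0.002,0,0],[0,0.0004,0.002,0,0]]])

```text
time: 6.15
eef_pos: [0.5067, 0.0579, 0.1415]
orientation: [[0.172, 0.985, 0.001], [0.985, -0.172, -0.005], [-0.004, 0.002, -1.0]]
force: [-1.5, -6.1, 4.7]
grip_width: 0.0004
```

Request:
send_rows(plan=[[[0,0.0004,0.002,0,0],[0,0.0004,0.002,0,0]]])

```text
time: 6.35
eef_pos: [0.5071, 0.0599, 0.1414]
orientation: [[0.172, 0.985, 0.001], [0.985, -0.172, -0.005], [-0.004, 0.002, -1.0]]
force: [-1.5, -6.6, 3.2]
grip_width: 0.0004
```

Request:
send_rows(plan=[[[0,0.0004,0.002,0,0],[0,0.0004,0.002,0,0]]])

```text
time: 6.55
eef_pos: [0.5073, 0.0618, 0.1412]
orientation: [[0.172, 0.985, 0.001], [0.985, -0.172, -0.005], [-0.005, 0.002, -1.0]]
force: [-1.6, -6.6, 3.0]
grip_width: 0.0007
```

Request:
send_rows(plan=[[[0,0.0004,0.002,0,0],[0,0.0004,0.002,0,0]]])

```text
time: 6.75
eef_pos: [0.5076, 0.0634, 0.1411]
orientation: [[0.172, 0.985, 0.0], [0.985, -0.172, -0.006], [-0.006, 0.001, -1.0]]
force: [0.0, -8.2, 2.6]
grip_width: 0.0005
```

```bash
python3 - <<'E'
from h import *
p=viewer.read_camera("side");p["T"]=np.array(p["T"])
cv2.imwrite("pics/s5z.png",cv2.resize(p["frame"][180:280,240:360],None,fx=5,fy=5,interpolation=cv2.INTER_CUBIC))
s,p,q=look("w5");print(s["time"],loc(s["eef_pos"]),s["eef_pos"],s["force"])
E
```

```text
6.8 [[-0.32218179 70.62964763]] [0.50759958 0.06335052 0.14104833] [-1.04265414 -7.25332111  3.88757371]
```

View pics/s5z.png

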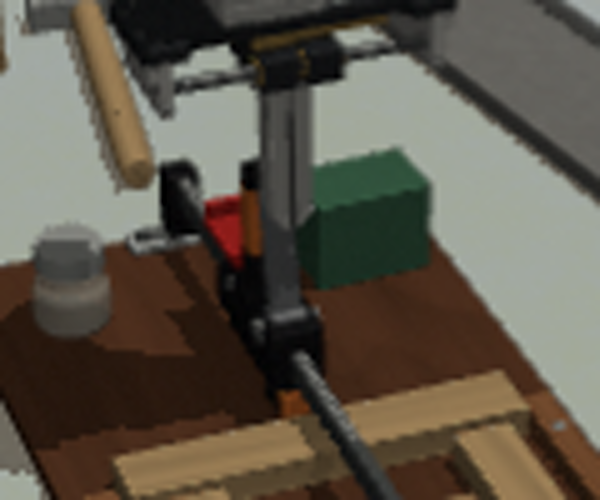

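Request:
send_rows(plan=[[[0,0.0004,0.002,0,0],[0,0.0004,0.002,0,0]]])

```text
time: 7.05
eef_pos: [0.5077, 0.0637, 0.1411]
orientation: [[0.172, 0.985, -0.001], [0.985, -0.172, -0.009], [-0.009, 0.001, -1.0]]
force: [-1.2, -10.8, 4.2]
grip_width: 0.0004
```

Request:
send_rows(plan=[[[0,0.0004,0.002,0,0],[0,0.0004,0.002,0,0]]])

```text
time: 7.25
eef_pos: [0.5078, 0.0641, 0.141]
orientation: [[0.172, 0.985, -0.002], [0.985, -0.172, -0.012], [-0.013, 0.001, -1.0]]
force: [-4.1, -16.1, 4.1]
grip_width: 0.0003
```

Request:
send_rows(plan=[[[0,-0.002,-0.012,0,0],[0,-0.004,-0.024,0,0],[0,-0.006,-0.036,0,0],[0,-0.0075,-0.043,0,0],[0,-0.0075,-0.043,0,0]]])

```text
time: 7.75
eef_pos: [0.5003, 0.0262, 0.1402]
orientation: [[0.174, 0.985, -0.0], [0.985, -0.174, 0.0], [0.0, -0.0, -1.0]]
force: [-0.1, 0.1, 0.2]
grip_width: 0.0003
```

Request:
send_rows(plan=[[[0,0.001,0.006,0,0],[0,0.002,0.012,0,0],[0,0.003,0.018,0,0],[0,0.004,0.024,0,0],[0,0.005,0.028,0,0],[0,0.005,0.028,0,0]]])

```text
time: 8.35
eef_pos: [0.5058, 0.0542, 0.1412]
orientation: [[0.17, 0.985, 0.0], [0.985, -0.17, -0.004], [-0.004, 0.001, -1.0]]
force: [-1.7, -6.0, 5.1]
grip_width: 0.0003
```

```bash
python3 - <<'E'
from h import *
s,p,q=look("w6");print(s["time"],loc(s["eef_pos"]),s["eef_pos"],s["force"])
E
```

```text
8.35 [[-0.51731768 61.31155873]] [0.50581175 0.05420347 0.14119223] [-1.6507544  -5.98153091  5.11460932]
```

View pics/w6.png

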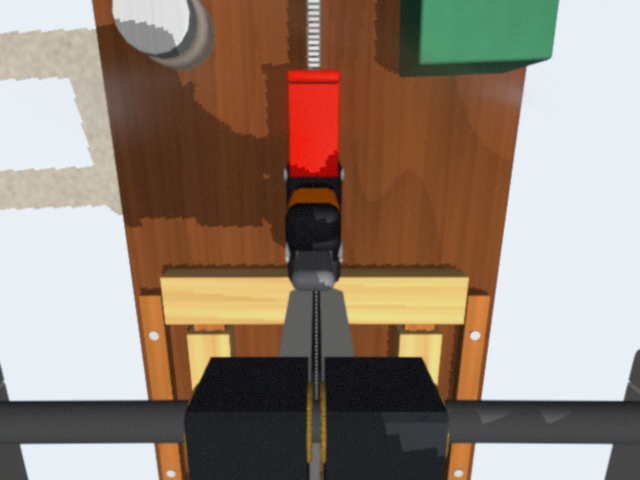

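Stroke two is under way: the trigger is close to the handle, and the paddle end is at row 76, down from 65. I'll push on to the stop.

Request:
send_rows(plan=[[[0,0.0004,0.002,0,0],[0,0.0006,0.0035,0,0],[0,0.0006,0.0035,0,0]]])

```text
time: 8.7
eef_pos: [0.5062, 0.0572, 0.1409]
orientation: [[0.171, 0.985, -0.0], [0.985, -0.171, -0.004], [-0.004, 0.001, -1.0]]
force: [-1.7, -6.8, 2.9]
grip_width: 0.0003
```

Request:
send_rows(plan=[[[0,0.0004,0.002,0,0],[0,0.0004,0.002,0,0]]])

```text
time: 8.9
eef_pos: [0.5064, 0.0577, 0.1409]
orientation: [[0.171, 0.985, -0.001], [0.985, -0.171, -0.008], [-0.008, 0.0, -1.0]]
force: [-1.7, -10.9, 3.3]
grip_width: 0.0001
```

Request:
send_rows(plan=[[[0,0.0004,0.002,0,0],[0,0.0004,0.002,0,0]]])

```text
time: 9.1
eef_pos: [0.5064, 0.0581, 0.1408]
orientation: [[0.17, 0.985, -0.002], [0.985, -0.17, -0.011], [-0.011, -0.0, -1.0]]
force: [-2.6, -14.2, 4.8]
grip_width: 0.0006
```

Request:
send_rows(plan=[[[0,-0.002,-0.012,0,0],[0,-0.004,-0.024,0,0],[0,-0.006,-0.035,0,0],[0,-0.0072,-0.041,0,0],[0,-0.0072,-0.041,0,0]]])

```text
time: 9.6
eef_pos: [0.4996, 0.021, 0.1403]
orientation: [[0.174, 0.985, -0.0], [0.985, -0.174, 0.0], [0.0, -0.0, -1.0]]
force: [1.2, 0.2, 0.4]
grip_width: 0.0004
```

```bash
python3 - <<'E'
from h import *
p=viewer.read_camera("side");p["T"]=np.array(p["T"])
cv2.imwrite("pics/s7z.png",cv2.resize(p["frame"][180:280,240:360],None,fx=5,fy=5,interpolation=cv2.INTER_CUBIC))
s,p,q=look("w7");print(s["time"],loc(s["eef_pos"]),s["eef_pos"],s["force"])
E
```

```text
9.65 [[-0.93649745 27.89047008]] [0.49967592 0.02134778 0.14034282] [ 0.71434559 -0.80668571 -0.12739387]
```

View pics/s7z.png

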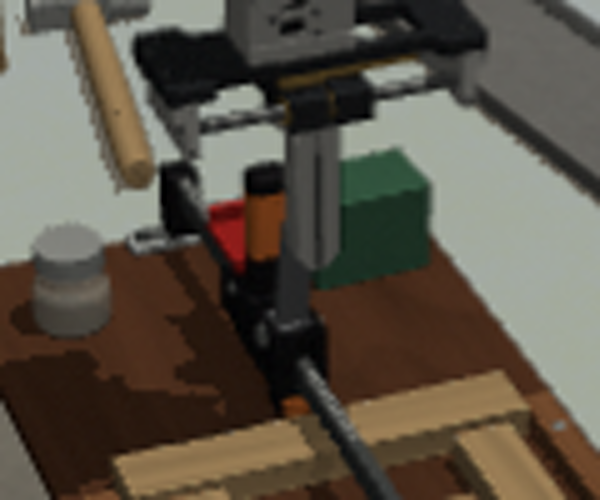

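View pics/w7.png

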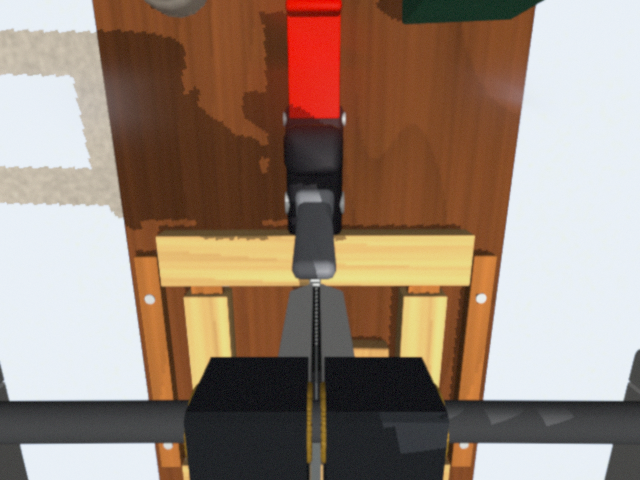

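Request:
send_rows(plan=[[[0,0.001,0.006,0,0],[0,0.002,0.012,0,0],[0,0.003,0.018,0,0],[0,0.004,0.023,0,0],[0,0.0045,0.026,0,0],[0,0.0045,0.026,0,0]]])

```text
time: 10.3
eef_pos: [0.5044, 0.0446, 0.1416]
orientation: [[0.171, 0.985, -0.0], [0.985, -0.171, -0.008], [-0.008, 0.001, -1.0]]
force: [-3.7, -11.1, 5.0]
grip_width: 0.0002
```

Request:
send_rows(plan=[[[0,0.0003,0.0015,0,0],[0,0.0005,0.003,0,0],[0,0.0005,0.003,0,0]]])

```text
time: 10.6
eef_pos: [0.5048, 0.0474, 0.1416]
orientation: [[0.171, 0.985, -0.0], [0.985, -0.171, -0.008], [-0.008, 0.001, -1.0]]
force: [-3.5, -10.2, 6.2]
grip_width: 0.0001
```

Request:
send_rows(plan=[[[0,0.0003,0.0015,0,0],[0,0.0003,0.0015,0,0]]])

```text
time: 10.8
eef_pos: [0.5051, 0.0487, 0.1415]
orientation: [[0.171, 0.985, -0.001], [0.985, -0.171, -0.008], [-0.008, 0.001, -1.0]]
force: [-3.4, -10.9, 5.9]
grip_width: 0.0007
```

Request:
send_rows(plan=[[[0,0.0003,0.0015,0,0],[0,0.0003,0.0015,0,0]]])

```text
time: 11.0
eef_pos: [0.5053, 0.0502, 0.1413]
orientation: [[0.171, 0.985, -0.001], [0.985, -0.171, -0.008], [-0.008, 0.001, -1.0]]
force: [-2.9, -9.7, 5.9]
grip_width: 0.0005
```

Request:
send_rows(plan=[[[0,0.0003,0.0015,0,0],[0,0.0003,0.0015,0,0]]])

```text
time: 11.2
eef_pos: [0.5056, 0.0516, 0.1412]
orientation: [[0.171, 0.985, -0.001], [0.985, -0.171, -0.008], [-0.008, 0.001, -1.0]]
force: [-2.6, -11.4, 4.1]
grip_width: 0.0003
```

Request:
send_rows(plan=[[[0,0.0003,0.0015,0,0],[0,0.0003,0.0015,0,0]]])

```text
time: 11.4
eef_pos: [0.5057, 0.0526, 0.1411]
orientation: [[0.171, 0.985, -0.001], [0.985, -0.171, -0.009], [-0.009, 0.0, -1.0]]
force: [-3.1, -12.6, 5.1]
grip_width: 0.0003
```

```bash
python3 - <<'E'
from h import *
s,p,q=look("w8");print(s["time"],loc(s["eef_pos"]),s["eef_pos"],s["force"])
E
```

```text
11.4 [[-0.35847992 59.75914642]] [0.50570242 0.05264679 0.14105924] [ -3.12737588 -12.59203014   5.06921953]
```

View pics/w8.png

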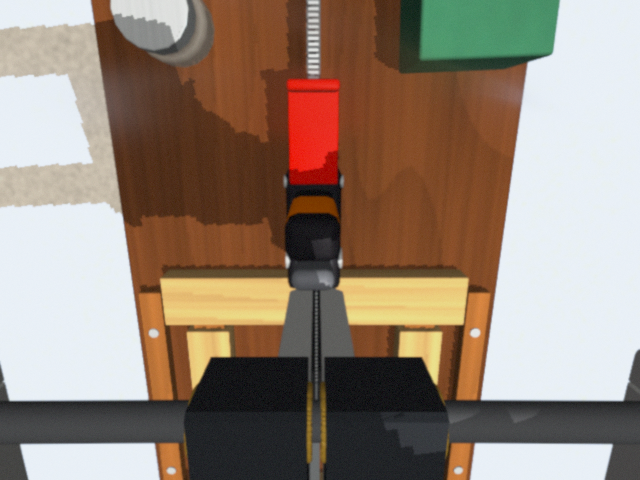

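Request:
send_rows(plan=[[[0,0.0003,0.0015,0,0],[0,0.0003,0.0015,0,0]]])

```text
time: 11.65
eef_pos: [0.5058, 0.0529, 0.1411]
orientation: [[0.171, 0.985, -0.002], [0.985, -0.171, -0.012], [-0.012, 0.0, -1.0]]
force: [-3.7, -15.2, 4.1]
grip_width: 0.0004
```

Request:
send_rows(plan=[[[0,0.0002,0.001,0,0],[0,0.0002,0.001,0,0]]])

```text
time: 11.85
eef_pos: [0.5058, 0.0531, 0.141]
orientation: [[0.171, 0.985, -0.002], [0.985, -0.171, -0.013], [-0.014, -0.0, -1.0]]
force: [-4.4, -17.3, 5.0]
grip_width: 0.0006
```

Request:
send_rows(plan=[[[0,-0.002,-0.012,0,0],[0,-0.004,-0.024,0,0],[0,-0.006,-0.036,0,0],[0,-0.0075,-0.043,0,0],[0,-0.0075,-0.043,0,0]]])

```text
time: 12.35
eef_pos: [0.4987, 0.0155, 0.1402]
orientation: [[0.174, 0.985, -0.0], [0.985, -0.174, 0.001], [0.0, -0.0, -1.0]]
force: [0.2, 0.4, 0.0]
grip_width: 0.0003
```

```bash
python3 - <<'E'
from h import *
p=viewer.read_camera("side");p["T"]=np.array(p["T"])
cv2.imwrite("pics/s9z.png",cv2.resize(p["frame"][180:280,240:360],None,fx=5,fy=5,interpolation=cv2.INTER_CUBIC))
s,p,q=look("w9");print(s["time"],loc(s["eef_pos"]),s["eef_pos"],s["force"])
cv2.imwrite("pics/w9z.png",cv2.resize(p["frame"][160:340,140:490],None,fx=2.2,fy=2.2,interpolation=cv2.INTER_CUBIC))
E
```

```text
12.4 [[-0.81665758 22.38469896]] [0.49885122 0.0159028  0.14028218] [ 0.36039715 -0.55652931 -0.26729242]
```

View pics/s9z.png

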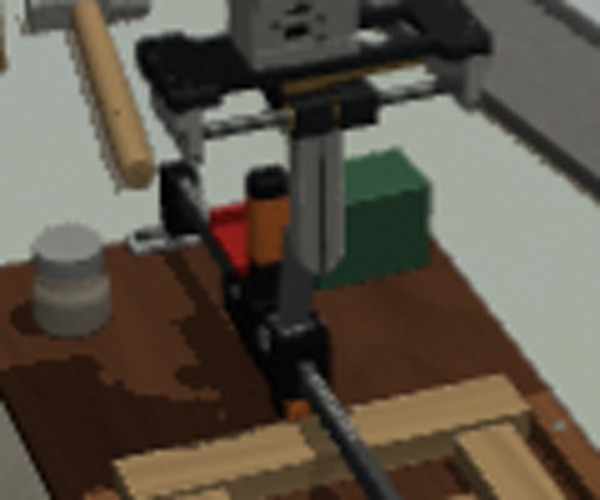

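View pics/w9z.png

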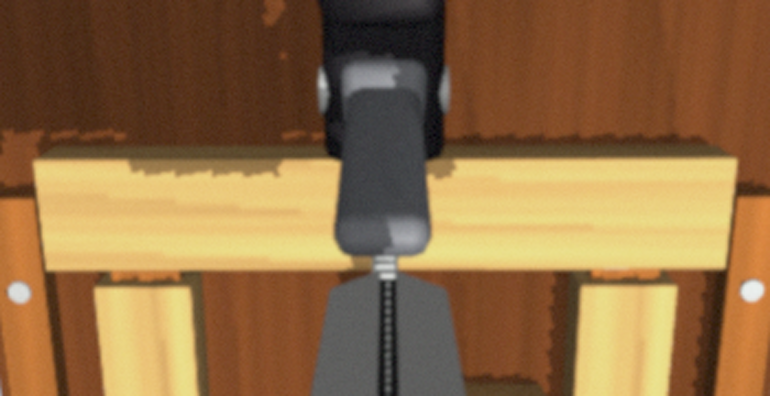

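Request:
send_rows(plan=[[[0,0.001,0.006,0,0],[0,0.002,0.012,0,0],[0,0.003,0.018,0,0],[0,0.004,0.023,0,0],[0,0.0045,0.026,0,0],[0,0.0045,0.026,0,0]]])

```text
time: 13.05
eef_pos: [0.5034, 0.0396, 0.1414]
orientation: [[0.171, 0.985, -0.001], [0.985, -0.171, -0.007], [-0.007, 0.0, -1.0]]
force: [-3.9, -9.6, 6.0]
grip_width: 0.0006
```

Request:
send_rows(plan=[[[0,0.0003,0.0015,0,0],[0,0.0005,0.003,0,0],[0,0.0005,0.003,0,0]]])

```text
time: 13.35
eef_pos: [0.5038, 0.0418, 0.1414]
orientation: [[0.171, 0.985, -0.001], [0.985, -0.171, -0.008], [-0.008, 0.0, -1.0]]
force: [-4.5, -11.3, 6.3]
grip_width: 0.0004
```

Request:
send_rows(plan=[[[0,0.0003,0.0015,0,0],[0,0.0003,0.0015,0,0]]])

```text
time: 13.55
eef_pos: [0.504, 0.0432, 0.1414]
orientation: [[0.171, 0.985, -0.001], [0.985, -0.171, -0.008], [-0.008, 0.0, -1.0]]
force: [-4.3, -10.6, 7.0]
grip_width: 0.0006
```

Request:
send_rows(plan=[[[0,0.0003,0.0015,0,0],[0,0.0003,0.0015,0,0]]])

```text
time: 13.75
eef_pos: [0.5043, 0.0449, 0.1414]
orientation: [[0.171, 0.985, -0.001], [0.985, -0.171, -0.007], [-0.008, 0.0, -1.0]]
force: [-2.9, -10.3, 5.4]
grip_width: 0.0002
```

Request:
send_rows(plan=[[[0,0.0003,0.0015,0,0],[0,0.0003,0.0015,0,0]]])

```text
time: 13.95
eef_pos: [0.5046, 0.0462, 0.1413]
orientation: [[0.171, 0.985, -0.001], [0.985, -0.171, -0.008], [-0.008, 0.0, -1.0]]
force: [-3.6, -11.6, 5.4]
grip_width: 0.0005
```

Request:
send_rows(plan=[[[0,0.0002,0.001,0,0],[0,0.0002,0.001,0,0]]])

```text
time: 14.15
eef_pos: [0.5047, 0.0472, 0.1412]
orientation: [[0.171, 0.985, -0.001], [0.985, -0.171, -0.008], [-0.008, 0.0, -1.0]]
force: [-3.5, -11.6, 6.0]
grip_width: 0.0005
```

Request:
send_rows(plan=[[[0,0.0002,0.001,0,0],[0,0.0002,0.001,0,0]]])

```text
time: 14.35
eef_pos: [0.5049, 0.0482, 0.1411]
orientation: [[0.171, 0.985, -0.001], [0.985, -0.171, -0.008], [-0.008, -0.0, -1.0]]
force: [-2.9, -11.4, 4.2]
grip_width: 0.0004
```

```bash
python3 - <<'E'
from h import *
s,p,q=look("w10");print(s["time"],loc(s["eef_pos"]),s["eef_pos"],s["force"])
cv2.imwrite("pics/w10z.png",cv2.resize(p["frame"][160:340,140:490],None,fx=2.2,fy=2.2,interpolation=cv2.INTER_CUBIC))
E
```

```text
14.35 [[-0.4133628  55.19404232]] [0.50486664 0.04815851 0.14108226] [ -2.94734551 -11.35795118   4.21909801]
```

View pics/w10z.png

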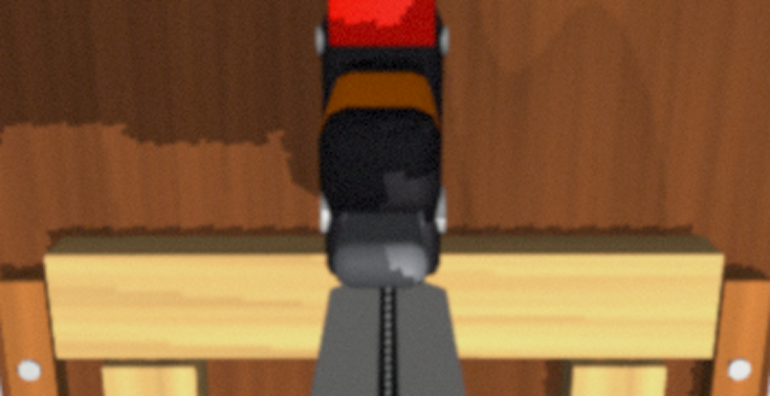

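Request:
send_rows(plan=[[[0,0.0002,0.001,0,0],[0,0.0002,0.001,0,0]]])

```text
time: 14.6
eef_pos: [0.505, 0.0491, 0.1409]
orientation: [[0.171, 0.985, -0.002], [0.985, -0.171, -0.008], [-0.008, -0.0, -1.0]]
force: [-3.7, -11.0, 4.8]
grip_width: 0.0008
```

Request:
send_rows(plan=[[[0,0.0002,0.001,0,0],[0,0.0002,0.001,0,0]]])

```text
time: 14.8
eef_pos: [0.5051, 0.0497, 0.1409]
orientation: [[0.171, 0.985, -0.002], [0.985, -0.171, -0.009], [-0.009, -0.0, -1.0]]
force: [-3.9, -12.4, 4.9]
grip_width: 0.0001
```

Request:
send_rows(plan=[[[0,0.0002,0.001,0,0],[0,0.0002,0.001,0,0]]])

```text
time: 15.0
eef_pos: [0.5051, 0.0499, 0.1409]
orientation: [[0.171, 0.985, -0.002], [0.985, -0.171, -0.011], [-0.011, -0.001, -1.0]]
force: [-3.5, -14.6, 4.5]
grip_width: 0.0004
```

Request:
send_rows(plan=[[[0,0.0002,0.001,0,0],[0,0.0003,0.0015,0,0],[0,0.0003,0.0015,0,0]]])

```text
time: 15.3
eef_pos: [0.5052, 0.0501, 0.1409]
orientation: [[0.171, 0.985, -0.003], [0.985, -0.171, -0.013], [-0.013, -0.001, -1.0]]
force: [-4.4, -16.6, 4.4]
grip_width: 0.0006
```

Request:
send_rows(plan=[[[0,-0.002,-0.012,0,0],[0,-0.004,-0.024,0,0],[0,-0.006,-0.036,0,0],[0,-0.0075,-0.043,0,0],[0,-0.0075,-0.043,0,0]]])

```text
time: 15.8
eef_pos: [0.4985, 0.0125, 0.1402]
orientation: [[0.174, 0.985, -0.0], [0.985, -0.174, 0.001], [0.001, -0.0, -1.0]]
force: [0.9, -0.0, -0.0]
grip_width: 0.0004
```

```bash
python3 - <<'E'
from h import *
s,p,q=look("w11");print(s["time"],loc(s["eef_pos"]),s["eef_pos"],s["force"])
cv2.imwrite("pics/w11z.png",cv2.resize(p["frame"][160:340,140:490],None,fx=2.2,fy=2.2,interpolation=cv2.INTER_CUBIC))
E
```

```text
15.8 [[-0.61428731 18.96600383]] [0.4984652  0.01249995 0.14023202] [ 0.89605075 -0.01700653 -0.01037507]
```

View pics/w11z.png

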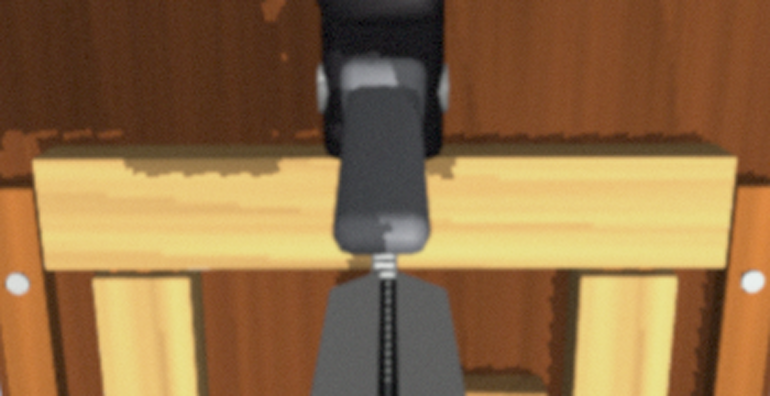

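Request:
send_rows(plan=[[[0,0.001,0.006,0,0],[0,0.002,0.012,0,0],[0,0.003,0.018,0,0],[0,0.004,0.023,0,0],[0,0.0045,0.026,0,0],[0,0.0045,0.026,0,0]]])

```text
time: 16.45
eef_pos: [0.5031, 0.0367, 0.1414]
orientation: [[0.171, 0.985, -0.001], [0.985, -0.171, -0.007], [-0.007, 0.0, -1.0]]
force: [-4.2, -9.1, 5.6]
grip_width: 0.0006
```

Request:
send_rows(plan=[[[0,0.0003,0.0015,0,0],[0,0.0005,0.003,0,0],[0,0.0005,0.003,0,0]]])

```text
time: 16.75
eef_pos: [0.5035, 0.0389, 0.1415]
orientation: [[0.171, 0.985, -0.001], [0.985, -0.171, -0.008], [-0.008, 0.0, -1.0]]
force: [-4.4, -11.6, 7.4]
grip_width: 0.0004
```

Request:
send_rows(plan=[[[0,0.0003,0.0015,0,0],[0,0.0003,0.0015,0,0]]])

```text
time: 16.95
eef_pos: [0.5038, 0.0402, 0.1415]
orientation: [[0.171, 0.985, -0.001], [0.985, -0.171, -0.008], [-0.008, 0.0, -1.0]]
force: [-3.2, -11.0, 7.2]
grip_width: 0.0002
```

Request:
send_rows(plan=[[[0,0.0003,0.0015,0,0],[0,0.0003,0.0015,0,0]]])

```text
time: 17.15
eef_pos: [0.504, 0.0419, 0.1414]
orientation: [[0.171, 0.985, -0.001], [0.985, -0.171, -0.007], [-0.008, 0.0, -1.0]]
force: [-4.4, -11.3, 6.7]
grip_width: 0.0007
```

Request:
send_rows(plan=[[[0,0.0002,0.001,0,0],[0,0.0002,0.001,0,0]]])

```text
time: 17.35
eef_pos: [0.5042, 0.0428, 0.1413]
orientation: [[0.171, 0.985, -0.001], [0.985, -0.171, -0.008], [-0.008, 0.0, -1.0]]
force: [-4.0, -10.8, 5.3]
grip_width: 0.0004
```

Request:
send_rows(plan=[[[0,0.0003,0.0015,0,0],[0,0.0003,0.0015,0,0]]])

```text
time: 17.55
eef_pos: [0.5044, 0.0443, 0.1412]
orientation: [[0.171, 0.985, -0.001], [0.985, -0.171, -0.008], [-0.008, 0.0, -1.0]]
force: [-3.5, -11.4, 5.7]
grip_width: 0.0004
```

Request:
send_rows(plan=[[[0,0.0002,0.001,0,0],[0,0.0002,0.001,0,0]]])

```text
time: 17.75
eef_pos: [0.5046, 0.0452, 0.1411]
orientation: [[0.171, 0.985, -0.001], [0.985, -0.171, -0.008], [-0.008, -0.0, -1.0]]
force: [-2.4, -11.2, 4.5]
grip_width: 0.0005
```

Request:
send_rows(plan=[[[0,0.0002,0.001,0,0],[0,0.0002,0.001,0,0]]])

```text
time: 17.95
eef_pos: [0.5047, 0.0461, 0.141]
orientation: [[0.171, 0.985, -0.002], [0.985, -0.171, -0.008], [-0.008, -0.0, -1.0]]
force: [-3.1, -11.7, 4.8]
grip_width: 0.0008
```

Request:
send_rows(plan=[[[0,0.0002,0.001,0,0],[0,0.0002,0.001,0,0]]])

```text
time: 18.15
eef_pos: [0.5048, 0.0467, 0.1409]
orientation: [[0.171, 0.985, -0.002], [0.985, -0.171, -0.009], [-0.009, -0.0, -1.0]]
force: [-3.4, -12.7, 4.2]
grip_width: 0.0005
```

Request:
send_rows(plan=[[[0,0.0002,0.001,0,0],[0,0.0002,0.001,0,0]]])

```text
time: 18.35
eef_pos: [0.5049, 0.0469, 0.1409]
orientation: [[0.171, 0.985, -0.002], [0.985, -0.171, -0.011], [-0.011, -0.001, -1.0]]
force: [-3.2, -14.9, 3.9]
grip_width: 0.0006
```

Request:
send_rows(plan=[[[0,0.0002,0.001,0,0],[0,0.0003,0.0015,0,0],[0,0.0003,0.0015,0,0]]])

```text
time: 18.65
eef_pos: [0.5049, 0.0472, 0.1409]
orientation: [[0.171, 0.985, -0.003], [0.985, -0.171, -0.013], [-0.013, -0.001, -1.0]]
force: [-4.5, -17.5, 5.0]
grip_width: 0.0008
```

Request:
send_rows(plan=[[[0,-0.002,-0.012,0,0],[0,-0.004,-0.024,0,0],[0,-0.006,-0.036,0,0],[0,-0.0075,-0.043,0,0],[0,-0.0075,-0.043,0,0]]])

```text
time: 19.15
eef_pos: [0.4982, 0.0095, 0.1402]
orientation: [[0.174, 0.985, -0.0], [0.985, -0.174, 0.001], [0.0, -0.0, -1.0]]
force: [0.1, 0.6, -0.1]
grip_width: 0.0006
```

```bash
python3 - <<'E'
from h import *
s,p,q=look("w12");print(s["time"],loc(s["eef_pos"]),s["eef_pos"],s["force"])
cv2.imwrite("pics/w12z.png",cv2.resize(p["frame"][160:340,140:490],None,fx=2.2,fy=2.2,interpolation=cv2.INTER_CUBIC))
E
```

```text
19.15 [[-0.41562682 15.99669711]] [0.49815248 0.00954048 0.14021874] [ 0.14646077  0.64741574 -0.10072195]
```

View pics/w12z.png

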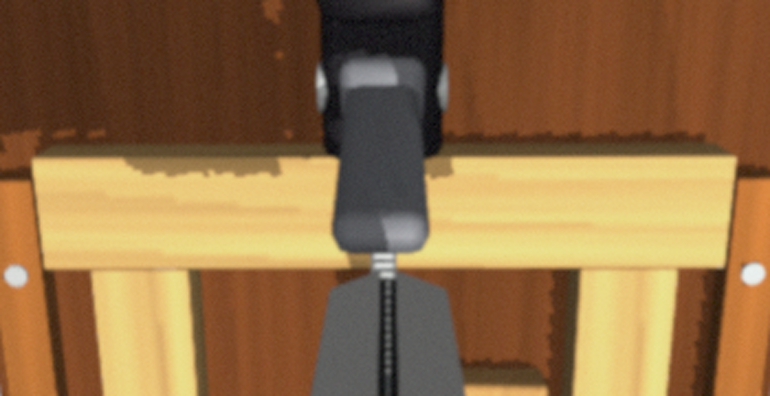

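Request:
send_rows(plan=[[[0,0.001,0.006,0,0],[0,0.002,0.012,0,0],[0,0.003,0.018,0,0],[0,0.004,0.022,0,0],[0,0.004,0.022,0,0]]])

```text
time: 19.7
eef_pos: [0.5023, 0.0307, 0.1412]
orientation: [[0.17, 0.985, -0.001], [0.985, -0.17, -0.005], [-0.005, 0.0, -1.0]]
force: [-3.3, -7.9, 4.7]
grip_width: 0.0004
```

Request:
send_rows(plan=[[[0,0.0003,0.002,0,0],[0,0.0007,0.004,0,0],[0,0.0007,0.004,0,0]]])

```text
time: 20.0
eef_pos: [0.5028, 0.0334, 0.1415]
orientation: [[0.171, 0.985, -0.001], [0.985, -0.171, -0.007], [-0.007, 0.0, -1.0]]
force: [-3.8, -10.4, 6.2]
grip_width: 0.0004
```

Request:
send_rows(plan=[[[0,0.0003,0.0015,0,0],[0,0.0003,0.0015,0,0]]])

```text
time: 20.2
eef_pos: [0.503, 0.0344, 0.1415]
orientation: [[0.171, 0.985, -0.001], [0.985, -0.171, -0.008], [-0.008, -0.0, -1.0]]
force: [-4.6, -10.6, 6.7]
grip_width: 0.0003
```

Request:
send_rows(plan=[[[0,0.0003,0.0015,0,0],[0,0.0003,0.0015,0,0]]])

```text
time: 20.4
eef_pos: [0.5032, 0.0355, 0.1416]
orientation: [[0.171, 0.985, -0.002], [0.985, -0.171, -0.008], [-0.009, -0.0, -1.0]]
force: [-5.0, -12.7, 8.0]
grip_width: 0.0006
```

Request:
send_rows(plan=[[[0,0.0003,0.0015,0,0],[0,0.0003,0.0015,0,0]]])

```text
time: 20.6
eef_pos: [0.5034, 0.0367, 0.1416]
orientation: [[0.171, 0.985, -0.002], [0.985, -0.171, -0.009], [-0.009, -0.0, -1.0]]
force: [-5.3, -12.3, 7.4]
grip_width: 0.0001
```

Request:
send_rows(plan=[[[0,0.0003,0.0015,0,0],[0,0.0003,0.0015,0,0]]])

```text
time: 20.8
eef_pos: [0.5037, 0.0379, 0.1415]
orientation: [[0.171, 0.985, -0.002], [0.985, -0.171, -0.01], [-0.01, -0.0, -1.0]]
force: [-5.3, -13.4, 6.9]
grip_width: 0.0003
```

Request:
send_rows(plan=[[[0,0.0003,0.0015,0,0],[0,0.0003,0.0015,0,0]]])

```text
time: 21.0
eef_pos: [0.5039, 0.0391, 0.1415]
orientation: [[0.171, 0.985, -0.002], [0.985, -0.171, -0.01], [-0.011, -0.0, -1.0]]
force: [-4.8, -14.4, 6.8]
grip_width: 0.0002
```

Request:
send_rows(plan=[[[0,0.0003,0.0015,0,0],[0,0.0003,0.0015,0,0]]])

```text
time: 21.2
eef_pos: [0.5041, 0.0403, 0.1415]
orientation: [[0.171, 0.985, -0.003], [0.985, -0.171, -0.011], [-0.011, -0.001, -1.0]]
force: [-5.0, -13.7, 7.7]
grip_width: 0.0004
```

Request:
send_rows(plan=[[[0,0.0003,0.0015,0,0],[0,0.0003,0.0015,0,0]]])

```text
time: 21.4
eef_pos: [0.5043, 0.0416, 0.1413]
orientation: [[0.171, 0.985, -0.003], [0.985, -0.171, -0.011], [-0.012, -0.001, -1.0]]
force: [-5.8, -15.6, 6.7]
grip_width: 0.0007
```

Request:
send_rows(plan=[[[0,0.0003,0.0015,0,0],[0,0.0003,0.0015,0,0]]])

```text
time: 21.6
eef_pos: [0.5045, 0.0428, 0.1413]
orientation: [[0.171, 0.985, -0.003], [0.985, -0.171, -0.012], [-0.012, -0.001, -1.0]]
force: [-5.1, -16.2, 7.2]
grip_width: 0.0005
```

Request:
send_rows(plan=[[[0,0.0003,0.0015,0,0],[0,0.0003,0.0015,0,0]]])

```text
time: 21.8
eef_pos: [0.5047, 0.0438, 0.1411]
orientation: [[0.171, 0.985, -0.003], [0.985, -0.171, -0.013], [-0.013, -0.001, -1.0]]
force: [-5.0, -17.3, 6.5]
grip_width: 0.0005
```

Request:
send_rows(plan=[[[0,0.0003,0.0015,0,0],[0,0.0003,0.0015,0,0]]])

```text
time: 22.0
eef_pos: [0.5049, 0.045, 0.141]
orientation: [[0.171, 0.985, -0.004], [0.985, -0.171, -0.014], [-0.014, -0.001, -1.0]]
force: [-5.9, -18.4, 6.2]
grip_width: 0.0007
```

Request:
send_rows(plan=[[[0,0.0002,0.001,0,0],[0,0.0002,0.001,0,0]]])

```text
time: 22.2
eef_pos: [0.5049, 0.0452, 0.141]
orientation: [[0.171, 0.985, -0.004], [0.985, -0.171, -0.015], [-0.015, -0.001, -1.0]]
force: [-6.0, -19.6, 6.3]
grip_width: 0.0008
```

Request:
send_rows(plan=[[[0,0.0001,0.0005,0,0],[0,0.0001,0.0005,0,0]]])

```text
time: 22.4
eef_pos: [0.5049, 0.0453, 0.141]
orientation: [[0.171, 0.985, -0.004], [0.985, -0.171, -0.016], [-0.016, -0.002, -1.0]]
force: [-5.4, -20.8, 6.7]
grip_width: 0.0004
```

```bash
python3 - <<'E'
from h import *
s,p,q=look("w13");print(s["time"],loc(s["eef_pos"]),s["eef_pos"],s["force"])
cv2.imwrite("pics/w13z.png",cv2.resize(p["frame"][160:340,140:490],None,fx=2.2,fy=2.2,interpolation=cv2.INTER_CUBIC))
E
```

```text
22.4 [[ 0.13336949 52.40713006]] [0.50492808 0.04531914 0.14101493] [ -5.41337396 -20.78381112   6.70962663]
```

View pics/w13z.png

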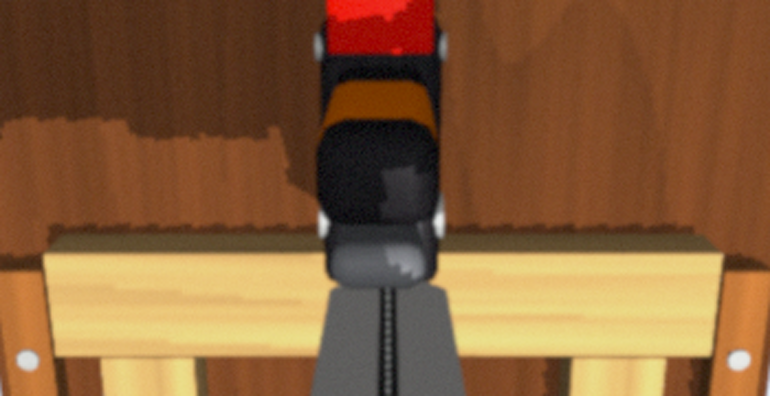

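Request:
send_rows(plan=[[[0,0.0001,0.0005,0,0],[0,0.0001,0.0005,0,0]]])

```text
time: 22.65
eef_pos: [0.505, 0.0454, 0.141]
orientation: [[0.171, 0.985, -0.004], [0.985, -0.171, -0.017], [-0.017, -0.002, -1.0]]
force: [-6.2, -21.4, 4.7]
grip_width: 0.0005
```

Request:
send_rows(plan=[[[0,-0.002,-0.012,0,0],[0,-0.004,-0.024,0,0],[0,-0.006,-0.036,0,0],[0,-0.0075,-0.044,0,0],[0,-0.0075,-0.044,0,0]]])

```text
time: 23.15
eef_pos: [0.4989, 0.0087, 0.1402]
orientation: [[0.173, 0.985, -0.0], [0.985, -0.173, 0.001], [0.001, -0.0, -1.0]]
force: [-0.4, 0.3, -0.2]
grip_width: 0.0004
```

```bash
python3 - <<'E'
from h import *
s,p,q=look("w14");print(s["time"],loc(s["eef_pos"]),s["eef_pos"],s["force"])
cv2.imwrite("pics/w14z.png",cv2.resize(p["frame"][160:340,140:490],None,fx=2.2,fy=2.2,interpolation=cv2.INTER_CUBIC))
a=cv2.imread("pics/w12.png")
# head motion relative to upright: paddle end row vs rail screw row
cv2.imwrite("pics/cmp.png",np.hstack([cv2.resize(i[0:320,220:330],None,fx=3,fy=1.87,interpolation=cv2.INTER_CUBIC) for i in(a,p["frame"])]))
E
```

```text
23.15 [[ 0.43671321 15.3049492 ]] [0.49887378 0.008713   0.14024209] [-0.39352534  0.33109763 -0.15017056]
```

View pics/w14z.png

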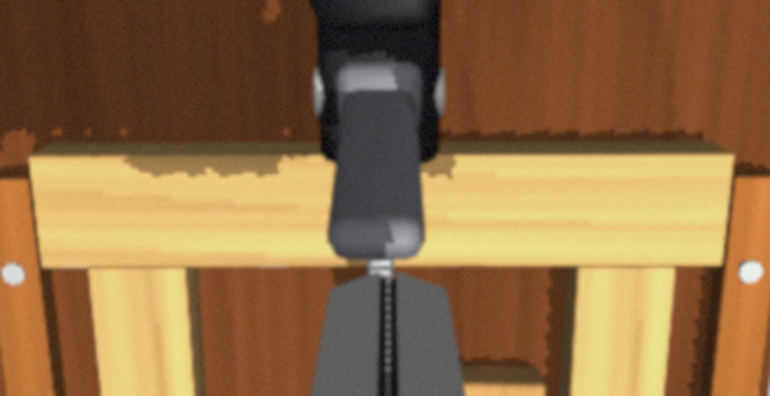

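View pics/cmp.png

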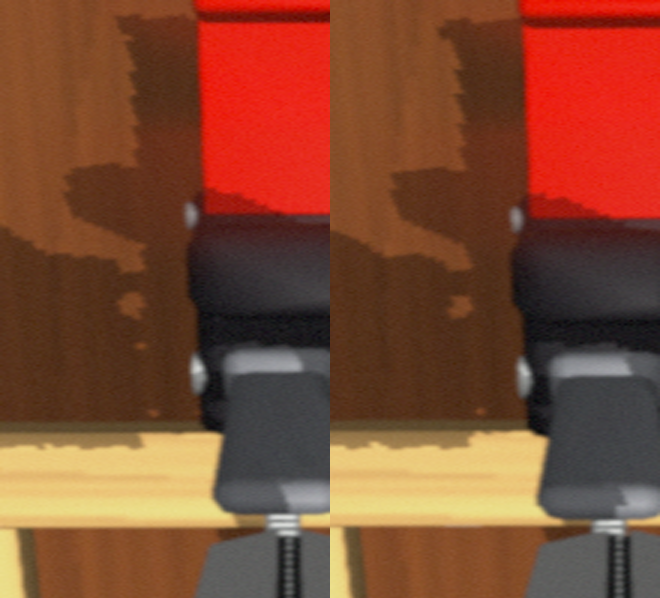

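```bash
python3 - <<'E'
import cv2,numpy as np
R={}
for n in("w7","w9","w11","w12","w14"):
    a=cv2.imread(f"pics/{n}.png").astype(float)
    g=cv2.cvtColor(a.astype(np.uint8),cv2.COLOR_BGR2GRAY).astype(float)
    red=(a[...,2]-a[...,1])[:,300:326].mean(1)
    # red->black edge: rows 90..130
    r=np.arange(90,135);i=np.argmax(red[90:134]<80);k=90+i;e=k-1+(red[k-1]-80)/(red[k-1]-red[k])
    def edge(lo,hi,cols,s):
        l=a[lo:hi,cols,1].mean(1);d=s*np.diff(l);d=np.clip(d-d.max()*.3,0,None);return lo+.5+(d*np.arange(len(d))).sum()/d.sum()
    up=edge(222,245,slice(380,440),1); lo_=edge(275,292,slice(255,280),-1)
    # screw centre left
    w=a[260:310,135:165].min(2);w=np.clip(w-110,0,None);ys,xs=np.mgrid[260:310,135:165];
    print(n,"red edge",round(e,2),"upright outer",round(up,2),"inner",round(lo_,2),"screw",round((w*ys).sum()/w.sum(),2))
E
```

```text
w7 red edge 118.35 upright outer 235.03 inner 285.58 screw 295.67
w9 red edge 115.7 upright outer 231.62 inner 282.42 screw 290.17
w11 red edge 114.91 upright outer 230.94 inner 281.74 screw 286.3
w12 red edge 114.55 upright outer 230.72 inner 281.57 screw 282.91
w14 red edge 116.8 upright outer 229.82 inner 280.77 screw 281.17
```

Request:
send_rows(plan=[[[0,0,0,0.04,0],[0,0,0,0.08,0],[0,0.006,0.035,0.08,0],[0,0.014,0.08,0.08,0],[0,0.0212,0.124,0.08,0],[0,0.0212,0.124,0.08,0],[0,0.0212,0.124,0.08,0]]])

```text
time: 23.9
eef_pos: [0.5198, 0.1342, 0.2201]
orientation: [[0.169, 0.986, -0.001], [0.986, -0.169, -0.0], [-0.0, -0.001, -1.0]]
force: [0.1, -0.6, 0.9]
grip_width: 0.0002
```

```bash
python3 - <<'E'
from h import *
s,p,q=look("w15");print(s["time"],loc(s["eef_pos"]),s["eef_pos"],s["force"])
p=viewer.read_camera("side");p["T"]=np.array(p["T"])
cv2.imwrite("pics/s15z.png",cv2.resize(p["frame"][160:280,230:360],None,fx=5,fy=5,interpolation=cv2.INTER_CUBIC))
E
```

```text
23.9 [[ -0.41184055 142.5683572 ]] [0.51982963 0.13424207 0.22012114] [ 0.1222056  -0.61754613  0.86466552]
```

View pics/s15z.png

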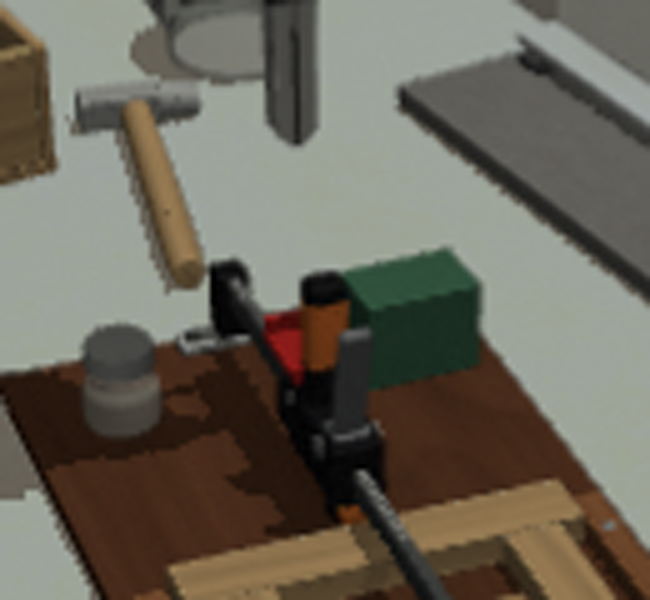

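View pics/w15.png

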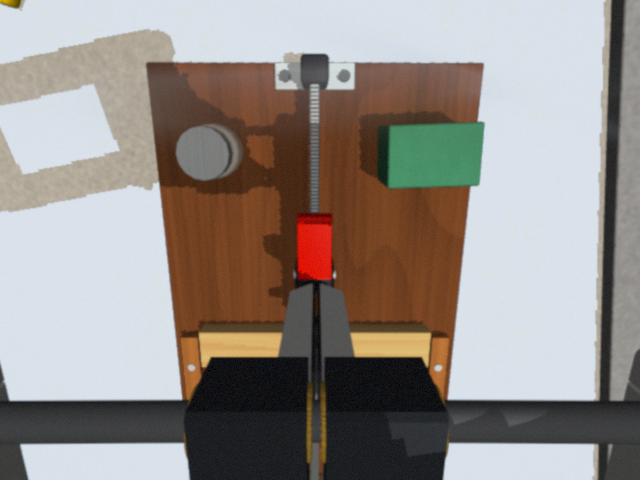

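Request:
send_rows(plan=[[[0,0,-0.002,-0.04,0],[0,0,-0.002,-0.08,0],[0,0,-0.002,-0.112,0],[0,0,-0.002,-0.112,0],[0,0,-0.002,-0.112,0]]])

```text
time: 24.5
eef_pos: [0.5201, 0.1298, 0.1086]
orientation: [[0.174, 0.985, -0.001], [0.985, -0.174, -0.0], [-0.0, -0.001, -1.0]]
force: [-0.6, 0.6, 1.7]
grip_width: 0.0006
```

```bash
python3 - <<'E'
from h import *
s,p,q=look("w16");print(s["time"],loc(s["eef_pos"]),s["eef_pos"],s["force"])
p=viewer.read_camera("side");p["T"]=np.array(p["T"])
cv2.imwrite("pics/s16z.png",cv2.resize(p["frame"][180:270,250:340],None,fx=6.6,fy=6.6,interpolation=cv2.INTER_CUBIC))
E
```

```text
24.5 [[  0.65831205 138.27669884]] [0.5201491  0.12983055 0.10862895] [-0.58589783  0.59442073  1.66923613]
```

View pics/s16z.png

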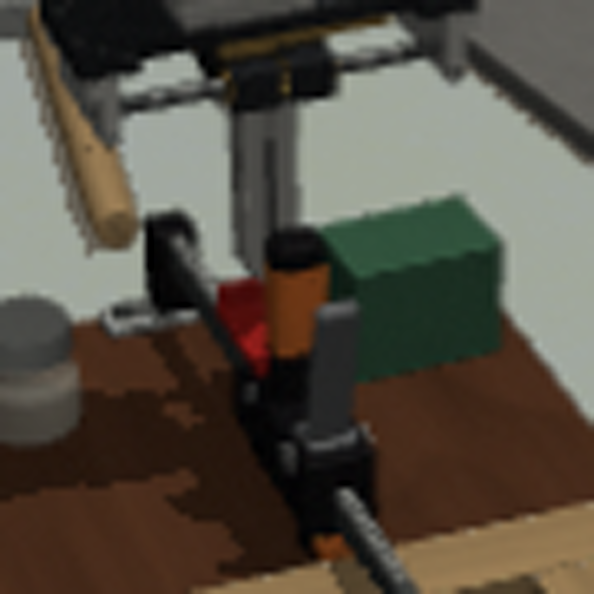

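View pics/w16.png

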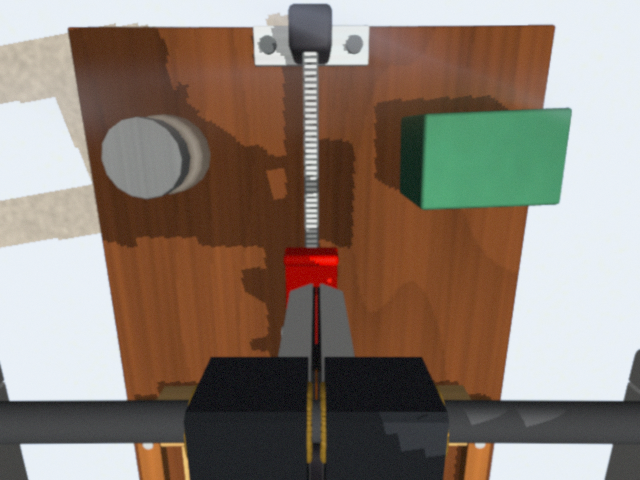

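Request:
send_rows(plan=[[[0,0,0.002,-0.01,0],[0,0,0.002,-0.018,0],[0,0,0.002,-0.022,0],[0,0,0.002,-0.022,0]]])

```text
time: 25.0
eef_pos: [0.5203, 0.1331, 0.0869]
orientation: [[0.172, 0.985, -0.0], [0.985, -0.172, 0.0], [0.0, -0.0, -1.0]]
force: [-2.1, 0.4, 5.7]
grip_width: 0.0006
```

Request:
send_rows(plan=[[[0,0,0,-0.003,0],[0,0,0,-0.005,0],[0,0,0,-0.005,0]]])

```text
time: 25.3
eef_pos: [0.521, 0.1344, 0.0828]
orientation: [[0.172, 0.985, 0.002], [0.985, -0.172, 0.003], [0.003, 0.001, -1.0]]
force: [-1.0, 3.1, 6.6]
grip_width: 0.0003
```

Request:
send_rows(plan=[[[0,0,0,-0.002,0],[0,0,0,-0.004,0],[0,0,0,-0.004,0]]])

```text
time: 25.6
eef_pos: [0.5212, 0.1345, 0.0807]
orientation: [[0.172, 0.985, 0.002], [0.985, -0.172, 0.002], [0.003, 0.001, -1.0]]
force: [-6.0, 3.1, 16.7]
grip_width: 0.0006
```

```bash
python3 - <<'E'
from h import *
s,p,q=look("w17");print(s["time"],loc(s["eef_pos"]),s["eef_pos"],s["force"])
E
```

```text
25.6 [[  0.92379838 143.04582255]] [0.5212273  0.13448378 0.08073658] [-5.99424697  3.1090861  16.71492918]
```

View pics/w17.png

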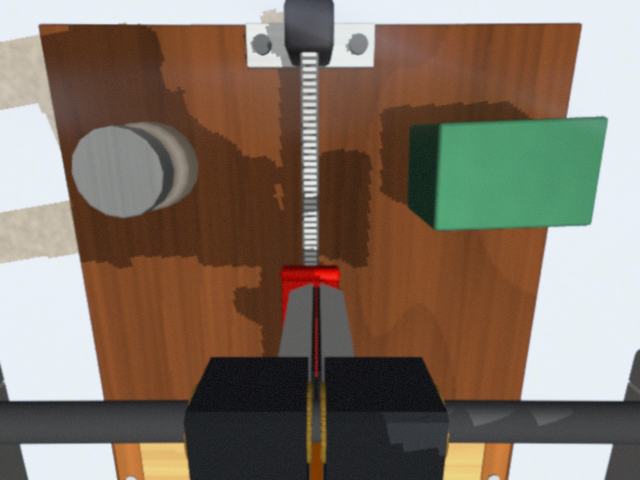

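Request:
send_rows(plan=[[[0,0.001,0.005,0,0],[0,0.002,0.01,0,0],[0,0.003,0.015,0,0],[0,0.004,0.02,0,0],[0,0.004,0.025,0,0],[0,0.005,0.03,0,0],[0,0.006,0.035,0,0],[0,0.007,0.04,0,0],[0,0.007,0.04,0,0]]])

```text
time: 26.55
eef_pos: [0.5284, 0.1712, 0.0802]
orientation: [[0.171, 0.985, 0.002], [0.985, -0.171, -0.004], [-0.004, 0.003, -1.0]]
force: [-2.9, -6.3, 14.7]
grip_width: 0.0006
```

```bash
python3 - <<'E'
from h import *
s,p,q=look("w18");print(s["time"],loc(s["eef_pos"]),s["eef_pos"],s["force"])
p=viewer.read_camera("side");p["T"]=np.array(p["T"])
cv2.imwrite("pics/s18z.png",cv2.resize(p["frame"][180:280,240:360],None,fx=5,fy=5,interpolation=cv2.INTER_CUBIC))
E
```

```text
26.55 [[  1.75208833 180.4363032 ]] [0.52844589 0.17118018 0.08022986] [-2.94206167 -6.34017666 14.65077785]
```

View pics/s18z.png

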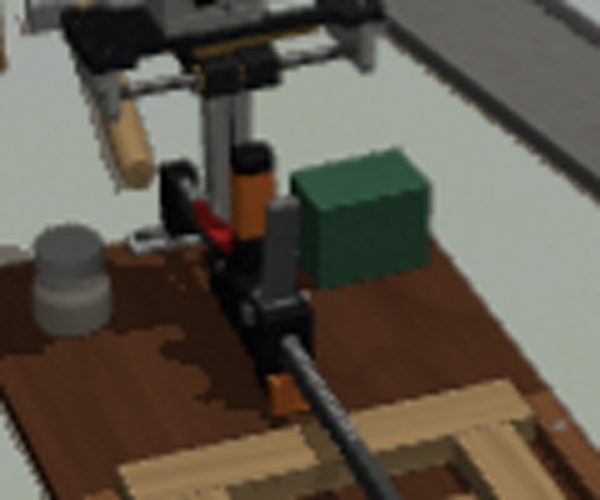

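Request:
send_rows(plan=[[[0,0.0005,0.005,0,0],[0,0.001,0.01,0,0],[0,0.0015,0.015,0,0],[0,0.0015,0.015,0,0],[0,0.0015,0.015,0,0]]])

```text
time: 27.15
eef_pos: [0.5309, 0.186, 0.0803]
orientation: [[0.171, 0.985, 0.004], [0.985, -0.171, -0.004], [-0.003, 0.005, -1.0]]
force: [-2.4, -5.2, 12.0]
grip_width: 0.0004
```

Request:
send_rows(plan=[[[0,0,-0.003,0,0],[0,0,-0.003,0.01,0],[0,0,-0.003,0.03,0],[0,0,-0.003,0.07,0],[0,0,-0.003,0.12,0],[0,0,-0.003,0.12,0]]])

```text
time: 27.75
eef_pos: [0.5338, 0.186, 0.2057]
orientation: [[0.172, 0.985, 0.015], [0.985, -0.172, 0.003], [0.005, 0.014, -1.0]]
force: [0.7, -0.4, 1.7]
grip_width: 0.0001
```

Request:
send_rows(plan=[[[0,-0.04,0.03,0,0],[0,-0.08,0.06,0,0],[0,-0.11,0.1,0,0],[0,-0.13,0.14,0,0],[0,-0.15,0.18,0,0],[0,-0.15,0.18,0,0]]])

```text
time: 28.35
eef_pos: [0.3754, 0.3685, 0.1968]
orientation: [[0.166, 0.986, -0.002], [0.986, -0.166, 0.001], [0.001, -0.002, -1.0]]
force: [0.9, -0.4, 0.2]
grip_width: 0.0004
```

```bash
python3 - <<'E'
from h import *
s=readout.state();print(s["time"],s["eef_pos"],s["force"])
for n in("side","top"):
    p=viewer.read_camera(n);cv2.imwrite(f"pics/{n}19.png",p["frame"])
    a=p["frame"][180:280,230:350] if n=="side" else p["frame"][180:320,190:390]
    cv2.imwrite(f"pics/{n}19z.png",cv2.resize(a,None,fx=4,fy=4,interpolation=cv2.INTER_CUBIC))
E
```

```text
28.35 [0.37536194 0.36854896 0.19675215] [ 0.90889722 -0.42439891  0.15052995]
```

View pics/side19z.png

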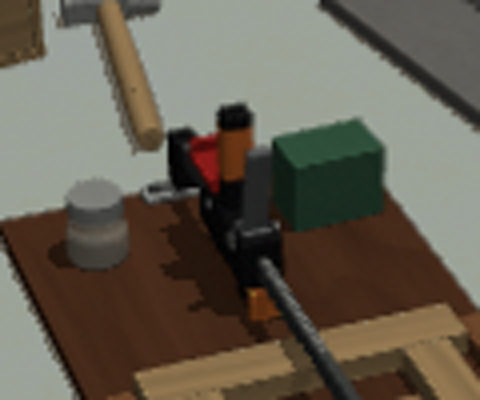

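View pics/top19z.png

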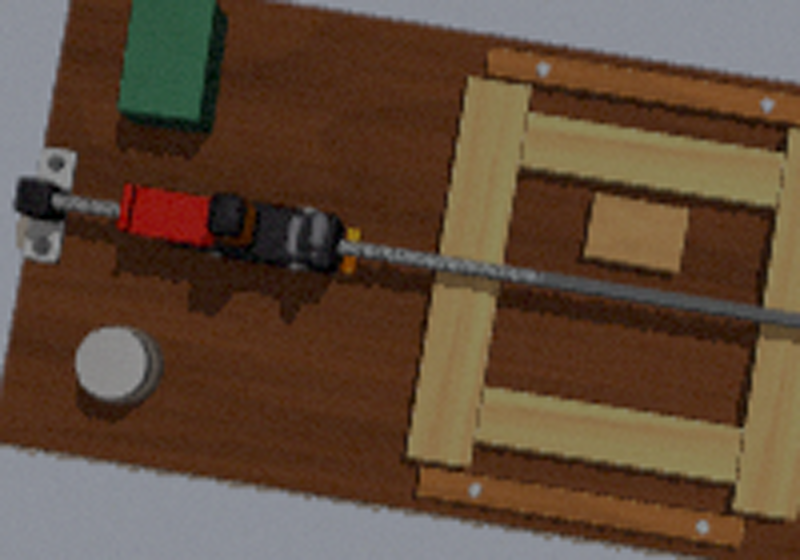

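```bash
python3 -c "
from bench import sign_off,readout
print(readout.state()['time'],sign_off())"
```

```text
the job is handed in; nothing more can be done
28.45 None
```

The upright is home, the clamp is drawn back well clear of the frame, and I handed the job in at 28.5 s. No verdict is reported.

- **Pumping:** I pumped the trigger six times with the closed fingers, pushing it alone. On the last stroke it stiffened, and I stopped at about 22 N. That puts the jaw at about 40 N, well under the 65 N limit.
- **Holding:** With the trigger let go, pictures showed no gap left between the upright and the rails. The pad looked about 2 mm more compressed than after the stroke before, so I estimate the ratchet was holding about 24 N. That figure comes from the pictures; nothing measures the pad force directly.
- **Release:** I pressed the red release to its stop (about 17 N at the end) and pulled the head back against its lip with it held down. I then eased off the lip, lifted clear and moved the arm aside.

**Last checks:** The final top and side pictures show the upright flush on its rails and the pad about 50 mm clear of it. The trigger and release are up. The jar, screw box and packet are where they started. I checked the other tools only from the path of the arm, which stayed clear of them.

**Disagreement:** The wrist camera placed things 5 to 9 mm off from the two fixed cameras, which agreed with where the fingers touched the trigger. I used the fixed cameras for position and the wrist camera only to compare one picture with the next.

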